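# Clamp a test bar in the bench micrometer with its ratchet

## Task

Take the blue test bar from the rack and lay it flat on the micrometer stand's round table, its waist centred under the spindle and its long edge flush against the brass back stop, pushing only gently, and let go of it. Then turn the ratchet on top clockwise until it slips on the clamped bar, let it slip by about a sixth of a turn and no more than a quarter, and leave the bar clamped for the reading. Tighten by the ratchet only, never by the thimble below it, and leave everything else where it is.

Things in the scene. Friction and masses are not known exactly. Their poses are not given: they have to be found in the camera images.
- bar_blue_mid (a point): Centre of the blue plastic test bar, a flat dumb-bell: 165 mm long (its y), 6 mm thick (its z), about 30 g. Waist 13 mm wide (its x) over the middle 62 mm, widening in steps to 19 mm wide tabs, 55 to 82.5 mm from the centre. It lies flat across two ribs of the white rack (ribs 35 mm each side of its centre, top 28 mm above the bench); both tabs overhang the rack, free underneath.
- anvil: The stand's flat round steel table, 62 mm across. Origin: centre of its top face, on the spindle axis, 64 mm above the bench. x points away from the stand's front to its column, y along the back stop, the way the bar must lie; z up. Tabs of a centred bar overhang the table. The stand's base is 110 mm wide and 30 mm high; its arm, 32 mm wide, spans the table from 84 to 132 mm above the bench.
- back_stop: Brass back stop on the table. Origin: foot of the middle of its front face, 6.5 mm behind the spindle axis (axes as the table's). The face is 28 mm wide (y), 8 mm high, and the bar's waist butts against it; the bar's centre line is then under the spindle. It is rigid: push the bar there with a few newtons, 15 N is too much.
- ratchet_grip (a point): Middle of the knurled ratchet at the very top of the micrometer, above the thimble, its axis vertical: 17 mm across and 24 mm tall (12 mm above and below this point), 176 mm above the bench. It turns in place, without rising or sinking. Clockwise from above drives the spindle down, 10 mm a turn. Below it is the thimble, 26 mm across, its top 2 mm under the ratchet's foot.
- ratchet (a joint): How far the ratchet has slipped against the thimble, rad; 0 at the start. Freely turning it takes the thimble along (about 0.03 N m) and reads 0. The 8 mm steel spindle starts 2.5 to 6.2 mm above the top of a bar on the table; once it touches, the torque builds up over about 0.6 rad, then at 0.052 N m the ratchet slips, smoothly, and this value grows. The spindle then holds with about 14 N.
- bar_white_mid (a point): Centre of a white test bar of the same shape in the rack, to be left. The three bars lie parallel, 51.5 mm apart, in any order.
- bar_amber_mid (a point): Centre of an amber test bar of the same shape in the rack, to be left.
- beaker_mid (a point): Glass beaker, 68 mm across, 90 mm tall; its centre. To be left alone.
- sample_jar_mid (a point): Amber sample jar, 60 mm across, 60 mm tall; its centre. To be left alone.
- setting_ring_mid (a point): Steel setting ring, 56 mm across, 16 mm high, lying flat; its centre. To be left alone.
- wash_bottle_mid (a point): White wash bottle with a red cap, 64 mm across, 160 mm tall; its centre. To be left alone.
- gauge_block_mid (a point): Steel gauge block, 35 x 30 x 12 mm, lying flat; its centre. To be left alone.
Things that resemble listed ones, but are neither listed nor needed, are in the scene too. Of the things that look like the part that bears bar_blue_mid, the middle-sized one is meant.

How it is judged (in metres and radians):
On the way:
1. The blue bar lies flat on the table against the back stop, let go, not yet clamped (x of bar_blue_mid in the frame of anvil between -0.0015 and 0.0015 m and y of bar_blue_mid in the frame of anvil between -0.01 and 0.01 m and z of bar_blue_mid in the frame of anvil between 0.0015 and 0.0045 m and angle between the y axis of bar_blue_mid and the y axis of anvil, either way round below 0.06 rad and contact force between the fingers and bar_blue below 0.05 N and contact force between spindle_c0 and bar_blue below 0.3 N and value of joint ratchet below 0.3 rad), for 0.2 s.
At the end, for the whole second after the job is handed in: The blue bar lies flat on the table, its waist against the back stop (within 1.5 mm), its middle within 10 mm of the spindle axis, square within 0.06 rad, gripped by the spindle with more than 7 N; the ratchet has slipped 0.5 to 1.8 rad and is at rest, let go (x of bar_blue_mid in the frame of anvil between -0.0015 and 0.0015 m and y of bar_blue_mid in the frame of anvil between -0.01 and 0.01 m and z of bar_blue_mid in the frame of anvil between 0.0015 and 0.0045 m and angle between the y axis of bar_blue_mid and the y axis of anvil, either way round below 0.06 rad and contact force between spindle_c0 and bar_blue above 7 N and value of joint ratchet between 0.5 and 1.8 rad and velocity of joint ratchet below 0.1 rad/s and linear speed of bar_blue below 0.01 m/s); the robot touches nothing.
It fails at once if The spindle presses on the bar with more than 24 N (tightened past the ratchet) (contact force between spindle_c0 and bar_blue above 24 N).
It fails at once if The bar is pushed against the back stop with more than 15 N (contact force between back_stop and bar_blue above 15 N).
It fails at once if The ratchet slips by more than 1.8 rad (well over a quarter of a turn) (value of joint ratchet above 1.8 rad).
It fails at once if Another bar is moved by more than 20 mm, or another loose thing by more than 30 mm (distance of any of bar_white_mid, bar_amber_mid from where it was at the start of the episode above 0.02 m or distance of any of beaker_mid, sample_jar_mid, setting_ring_mid, wash_bottle_mid, gauge_block_mid from where it was at the start of the episode above 0.03 m).
It also fails if it takes over 72 s, if anything falls off the work surface, if the arm or the gripper's body presses on something with over 40 N, if the wrist force passes 120 N, or if a joint passes its speed limit or range.

## Robot

A 6-joint arm with a two-finger parallel gripper is mounted at the origin on the work surface. World frame = base frame: x ahead of the robot, y to its left, z up, the work surface at z = 0. Lengths are in mm, angles in degrees, forces in N, time in s.
With the tool pointing down it reaches from about 150 to 775 mm from the base axis. Payload 6.1 kg.
Tool frame: the origin (TCP) lies between the finger pads; the fingertips stand 14 mm ahead of it and the grasp point (between the pads) lies 5 mm behind it; z points along the fingers, x is the direction in which the jaws open and shut, and the axes are right-handed (so a half turn about z gives the same grasp; the last joint's range is limited). The gripper opens to 85 mm and grips with 20 to 120 N. Pads are 22 mm wide; open, the fingers measure 114 mm over their backs; the gripper's body (76 mm by 85 mm) begins 54 mm behind the grasp point. The pads swing forward as they close: fully open they stand 13 mm farther back than shut.
Start: joints at [63.885, 7.208, -2.269, 80.523, 0, 90], TCP at [231.086, 471.389, 245.295] pointing down, gripper open.
Joint ranges: [-155.77, 155.77], [-54.66, 111.73], [-72.52, 77.12], [-102.08, 115.82], [-83.92, 84.16], [-180, 180]. Speed limits (degrees/s): [136.94, 136.94, 172.46, 180, 180, 180].

## Interface

Orientations are given as [roll, pitch, yaw] about the fixed x, y, z axes, in that order (R = Rz(yaw) Ry(pitch) Rx(roll)).
In Python, from cell import bot gives the robot as it stands.
- The arm moves only by the tool drive_tool, never from a script. Its argument "increments" is text: rows parted by semicolons, each of 7 numbers parted by spaces: the turn, a rotation vector about the tool's x, y, z in rad, then the shift along the tool's x, y, z in mm, then the finger opening in mm, from 0 to 85.4. A call has 1 to 8 rows; each row is the pose to reach, as a shift and turn from the pose commanded when the call began, along the tool's axes at that moment; what a row does not reach only later rows make up. A row lasts 1/8 s, in which the tool goes at most 62.5 mm and 10.7 degrees, less where a joint would pass 70% of its speed; a pose out of reach is approached as far as the arm can. A call with a gripper value outside its range is refused whole. The fingers move at their own pace and stop on an object; "force" is the grip in N (left out, the last holds). Time passes only in rows, so rows that repeat a pose let the fingers close. It gives the time, the measured TCP pose, the force and the opening at its end, in the units of the state.
- bot.state(): the state, without advancing time (a new reading comes with each control period).
- bot.capture(name): name is "side" or "top"; returns a dict with "pixels" (420x560x3 uint8, red, green, blue), "K" (3x3 intrinsics, pixels), "rvec" (rotation vector, rad) and "tvec" (3), from world to camera coordinates, as OpenCV has them. Camera axes: x right, y down, z forward; pixel columns grow to the right and rows downward; lengths in mm; the calibration is good to about 2 mm. A picture is of the moment at which its call begins. There is no depth.
- bot.job_done(): hands the job in, once; it reports no verdict.
The state is a dict: "clock": time; "q": joint angles; "qd": joint speeds; "tau": joint torques, N m; "eef_pos": TCP position; "eef_rot": TCP orientation; "contact_force": force on the tool from outside, world axes, zero at the start; "moment": the same for the moment, N m; "width": finger opening in mm.
Only numpy, scipy, OpenCV 4.12 (cv2) and the standard library are available. Lean on these libraries where they do the work, as an engineer would, in place of code of your own. Each camera call takes 0.05 s, during which the arm holds its last target.

## Working session

There is one attempt and no reset: what is moved stays moved. The work goes in short steps, Python scripts to look and compute and a tool call to move; the robot and the scene stay as the last step left them, time stands still between calls to the robot, and variables do not carry over. Pictures are saved under pics/ and viewed, and the job is handed in when it is done.

Besides the shell and the picture viewer there is one more tool, called after ">>>" by a JSON object that holds its "name" and its "arguments". drive_tool: Moves the arm, as the interface text tells. Its arguments: {"type":"object","properties":{"increments":{"type":"string"},"force":{"type":"number"}},"required":["increments"]}

```bash
ls; mkdir -p pics
cat > h.py <<'E'
import numpy as np,cv2
from cell import bot
def cap(n,fn=None):
    c=bot.capture(n)
    c['R']=cv2.Rodrigues(np.array(c['rvec'],float))[0];c['t']=np.array(c['tvec'],float).ravel();c['K']=np.array(c['K'],float)
    if fn: cv2.imwrite('pics/'+fn,c['pixels'][:,:,::-1])
    np.savez('last_'+n+'.npz',**{k:np.array(v) for k,v in c.items()})
    return c
def load(n): 
    d=np.load('last_'+n+'.npz'); return {k:d[k] for k in d}
def ray(c,u,v):
    d=c['R'].T@np.linalg.solve(c['K'],[u,v,1.]);o=-c['R'].T@c['t'];return o,d
def onz(c,u,v,z):
    o,d=ray(c,u,v);return o+d*(z-o[2])/d[2]
def proj(c,p):
    q=c['K']@(c['R']@np.array(p,float)+c['t']);return q[:2]/q[2]
def tri(c1,p1,c2,p2):
    o1,d1=ray(c1,*p1);o2,d2=ray(c2,*p2)
    s=np.linalg.lstsq(np.c_[d1,-d2],o2-o1,rcond=None)[0]
    a=o1+d1*s[0];b=o2+d2*s[1];return (a+b)/2,np.linalg.norm(a-b)
E
python3 - <<'E'
from h import *
print(bot.state())
for n in('side','top'):
    c=cap(n,n+'0.png');print(n,-c['R'].T@c['t'],c['K'])
E
```

```text
pics
{'clock': 0.0, 'q': array([ 6.38842538e+01,  7.24220166e+00, -2.32627449e+00,  8.05222119e+01,
       -3.29661382e-03,  9.00003951e+01]), 'qd': array([ 0.01282982,  0.08930801,  0.02993183,  0.00452395, -0.00357171,
        0.0862655 ]), 'tau': array([-1.32550391e-03, -4.35914111e+01,  3.52924454e+01,  1.71884213e-02,
       -7.24628933e-06, -4.64884920e-06]), 'eef_pos': array([230.9487056 , 471.06041903, 244.52094668]), 'eef_rot': array([1.79996703e+02, 9.06879945e-02, 6.38838588e+01]), 'contact_force': array([-0.10872507,  0.30046725,  0.2073892 ]), 'moment': array([0.04000996, 0.00766567, 0.01777449]), 'width': 85.21945155172875}
side [ 190.87653423 -765.19069442  900.94975516] [[408.24946164   0.         279.50492678]
 [  0.         408.24946164 201.97375649]
 [  0.           0.           1.        ]]
top [ 416.69724086   47.13248415 1271.51024121] [[467.06189452   0.         279.50777694]
 [  0.         467.06189452 206.13801305]
 [  0.           0.           1.        ]]
```

View pics/side0.png

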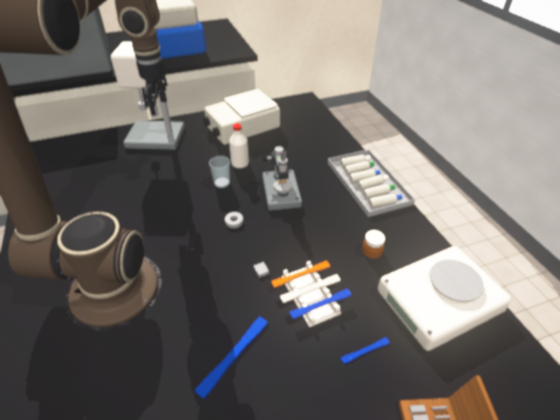

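View pics/top0.png

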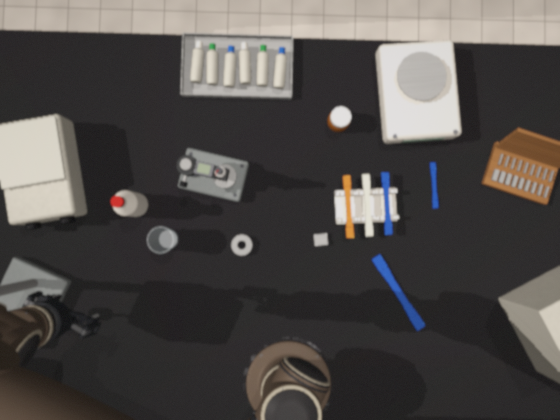

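Run:
```python
from h import *
c=load('top');s=load('side')
a=c['pixels'][130:220,165:265,::-1];b=c['pixels'][165:245,325:445,::-1]
d=s['pixels'][135:220,250:320,::-1]; e=s['pixels'][250:365,250:400,::-1]
r=lambda i,k:cv2.resize(i,None,fx=k,fy=k,interpolation=cv2.INTER_CUBIC)
cv2.imwrite('pics/stand_top.png',r(a,6));cv2.imwrite('pics/rack_top.png',r(b,6));cv2.imwrite('pics/stand_side.png',r(d,7));cv2.imwrite('pics/rack_side.png',r(e,5))
def lines(c,z,wh):
    hsv=cv2.cvtColor(c['pixels'],cv2.COLOR_RGB2HSV)
    m=cv2.inRange(hsv,(108,120,60),(125,255,255))
    n,l,st,ce=cv2.connectedComponentsWithStats(m)
    for i in range(1,n):
        if st[i,4]<60: continue
        pts=np.argwhere(l==i)[:,::-1].astype(np.float32)
        P=np.array([onz(c,u,v,z)[:2] for u,v in pts],np.float32)
        print(wh,ce[i],st[i,4],'meas',cv2.minAreaRect(P), 'mean',P.mean(0))
lines(c,34,'top');lines(s,34,'side')
```

```text
top [433.68693009 184.44984802] 329 meas ((539.510986328125, -375.1742248535156), (126.25383758544922, 19.701923370361328), 3.9190168380737305) mean [ 539.614   -375.45337]
top [386.2175 202.455 ] 400 meas ((487.021484375, -248.77171325683594), (171.07925415039062, 25.305803298950195), 4.239721298217773) mean [ 488.40918 -249.20087]
top [397.87486279 291.68386389] 911 meas ((252.48617553710938, -283.54119873046875), (227.1879119873047, 32.14274215698242), 33.3961296081543) mean [ 253.41759 -283.36884]
side [181.24816446  40.88839941] 1362 meas ((474.4346923828125, 1612.9080810546875), (493.4385681152344, 274.4821472167969), 85.99864196777344) mean [ 464.71436 1585.3174 ]
side [320.25575448 303.15601023] 391 meas ((486.4230651855469, -253.29684448242188), (168.64227294921875, 24.5334415435791), 4.409873008728027) mean [ 486.02426 -253.55573]
side [229.83264292 357.91217896] 1207 meas ((247.51153564453125, -307.86083984375), (224.6776885986328, 32.01043701171875), 33.524593353271484) mean [ 239.90732 -312.8406 ]
side [364.05263158 350.2556391 ] 399 meas ((529.1636352539062, -401.2025146484375), (125.85758209228516, 19.479717254638672), 3.827784299850464) mean [ 527.01984 -401.08942]
```

View pics/stand_top.png

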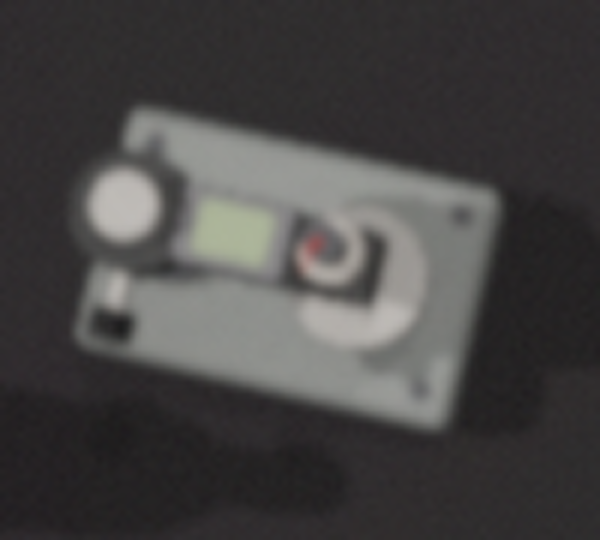

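View pics/stand_side.png

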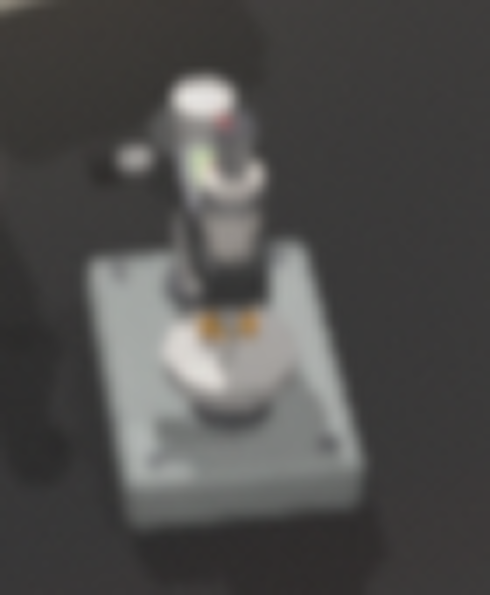

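View pics/rack_top.png

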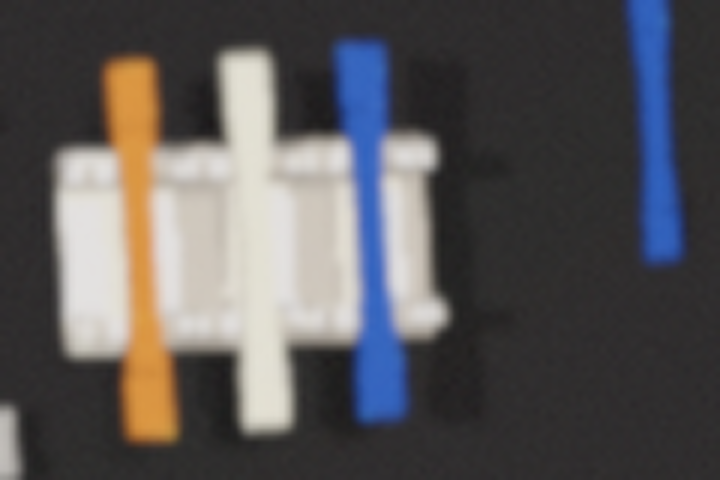

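View pics/rack_side.png

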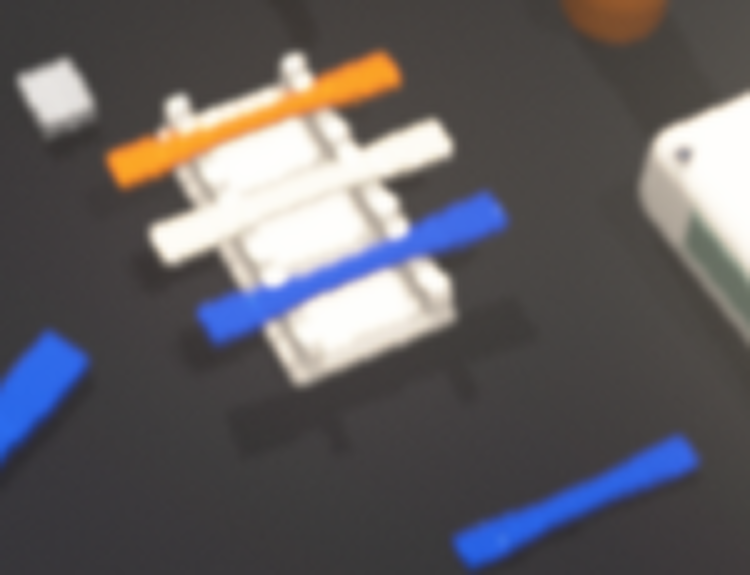

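The rack bar at top px (386,202) and side px (320,303) is about 165 mm long. The two lookalikes are a short one at top (434,184), about 125 mm, and a long one at top (398,292), about 225 mm. So the rack bar is the middle-sized one, and the close crop shows it on the ribs. Next I'll measure the stand.

Run:
```python
from h import *
c=load('top');s=load('side')
T=lambda x,y:(165+(x+.5)/6-.5,130+(y+.5)/6-.5)
S=lambda x,y:(250+(x+.5)/7-.5,135+(y+.5)/7-.5)
# base in top view by brightness
g=cv2.cvtColor(c['pixels'],cv2.COLOR_RGB2GRAY)
m=(g>70).astype(np.uint8); m[:,:170]=0;m[:140]=0;m[215:]=0;m[:,262:]=0
n,l,st,ce=cv2.connectedComponentsWithStats(m);i=1+np.argmax(st[1:,4])
pts=np.argwhere(l==i)[:,::-1]
P=np.array([onz(c,u,v,30)[:2] for u,v in pts],np.float32)
r=cv2.minAreaRect(P);print('base top',st[i],r);print(cv2.boxPoints(r))
for n_,q in dict(A=(130,107),B=(498,188),C=(447,430),D=(78,347)).items(): print('top base corner',n_,onz(c,*T(*q),30))
for n_,q in dict(fl=(128,500),fr=(362,470),bl=(90,262),br=(302,245)).items(): print('side base corner',n_,onz(s,*S(*q),30))
print('ratchet top', onz(c,*T(332,247),188),'thimble top ring',onz(c,*T(330,247),162))
print('tri', tri(c,T(332,247),s,S(232,150)))
print('side thimble ring ctr',onz(s,*S(232,180),162))
# table circle: sample edges
print('table top view pts',[onz(c,*T(*q),64)[:2].round(1) for q in ((427,275),(410,325),(360,348),(410,225),(375,205),(310,330))])
print('table side pts',[onz(s,*S(*q),64)[:2].round(1) for q in ((163,350),(180,382),(298,345),(230,405),(285,375))])
print('stop side foot', [onz(s,*S(*q),64)[:2].round(1) for q in ((202,338),(256,332))])
```

```text
base top [ 177  147   72   55 2703] ((553.5958862304688, 220.4204864501953), (184.04714965820312, 113.04096221923828), 77.9235610961914)
[[479.0734   142.25847 ]
 [589.6127   118.608444]
 [628.1184   298.58252 ]
 [517.5791   322.23254 ]]
top base corner A [622.2423006  287.03111495  30.        ]
top base corner B [590.28960708 122.47928596  30.        ]
top base corner C [481.91469797 142.10318105  30.        ]
top base corner D [514.64145403 306.46449558  30.        ]
side base corner fl [479.27591164 131.14209775  30.        ]
side base corner fr [585.45375209 113.53025873  30.        ]
side base corner bl [517.65346167 301.18745363  30.        ]
side base corner br [620.85640593 277.87384782  30.        ]
ratchet top [543.53285159 176.56049115 188.        ] thimble top ring [546.55594769 180.45901805 162.        ]
tri (array([545.49945893, 178.12233226, 174.07254159]), np.float64(0.7006294816251903))
side thimble ring ctr [544.02720151 173.01457395 162.        ]
table top view pts [array([547., 150.]), array([525.1, 156.7]), array([514.6, 178. ]), array([568.5, 158. ]), array([576.8, 173.4]), array([521.8, 199.8])]
table side pts [array([515.7, 186.2]), array([515.4, 162.3]), array([575. , 168.2]), array([531.1, 139.6]), array([561.7, 150.5])]
stop side foot [array([535.4, 188.1]), array([560.3, 183.6])]
```

Run:
```python
from h import *
from scipy.optimize import least_squares
a=np.array([[547,150],[525.1,156.7],[514.6,178],[568.5,158],[576.8,173.4],[521.8,199.8]])
b=np.array([[515.7,186.2],[515.4,162.3],[575,168.2],[531.1,139.6],[561.7,150.5]])
for P in(a,b):
    r=least_squares(lambda c:np.hypot(*(P-c).T)-31,[546,179]);print(r.x,r.fun.round(1))
c=load('top');s=load('side')
r=lambda i,k:cv2.resize(i,None,fx=k,fy=k,interpolation=cv2.INTER_NEAREST)
x=r(c['pixels'][160:185,205:240,::-1],16);y=r(s['pixels'][143:173,265:295,::-1],16)
y=cv2.resize(y,(400,400));x=cv2.resize(x,(400,286),interpolation=0)
o=np.zeros((400,800,3),np.uint8);o[:286,:400]=x;o[:,400:]=y;cv2.imwrite('pics/mic.png',o)
# rack bar ends
for c,n in((load('top'),'t'),(load('side'),'s')):
    hsv=cv2.cvtColor(c['pixels'],cv2.COLOR_RGB2HSV)
    m=cv2.inRange(hsv,(108,120,60),(125,255,255));nn,l,st,ce=cv2.connectedComponentsWithStats(m)
    i=[k for k in range(1,nn) if abs(ce[k]-((386,202) if n=='t' else (320,303))).max()<5][0]
    P=np.array([onz(c,u,v,34)[:2] for v,u in np.argwhere(l==i)])
    d=np.array([np.cos(np.radians(4.3)),np.sin(np.radians(4.3))]);e=np.array([-d[1],d[0]])
    A=P@d;B=P@e;print(n,'along',A.min(),A.max())
    for lo,hi in((0,25),(52,115),(140,165)):
        k=(A-A.min()>lo)&(A-A.min()<hi);print(lo,hi,'across mean',(B[k].min()+B[k].max())/2,B[k].max()-B[k].min(),'along',A[k].mean())
```

```text
[546.01234136 180.18709445] [-0.8  0.4  0.5  0.6  0.5  0.2]
[542.97752041 171.36682435] [ 0.  -2.   1.2  2.9 -3. ]
t along 381.4527396734534 552.5407999317944
0 25 across mean -284.49529601240164 24.40293121760783 along 394.54126276032525
52 115 across mean -285.5370173207267 9.925292570404906 along 466.14813921879727
140 165 across mean -284.6606156105935 25.32705950511587 along 533.8886387785805
s along 381.7510250891657 550.3756652543342
0 25 across mean -289.1810384441816 24.546272082588757 along 394.44691574621504
52 115 across mean -289.44617094998375 10.82416655547371 along 465.26653606904796
140 165 across mean -288.6887531698601 24.052632096273385 along 534.3114150745524
```

View pics/mic.png

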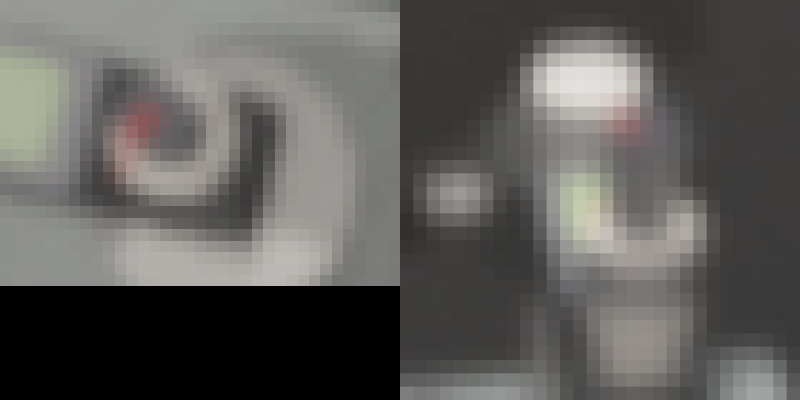

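```bash
cat >> h.py <<'E'
from scipy.spatial.transform import Rotation as Ro
def go(p,yaw):
    s=bot.state();R=Ro.from_euler('xyz',s['eef_rot'],degrees=True)
    T=Ro.from_euler('xyz',[180,0,yaw],degrees=True)
    d=R.inv().apply(np.array(p)-s['eef_pos']);r=(R.inv()*T).as_rotvec()
    print('rot',r.round(4),'shift',d.round(1));return s
def st():
    s=bot.state();np.set_printoptions(suppress=True,precision=3)
    for k in('clock','q','tau','eef_pos','eef_rot','contact_force','moment','width'):print(k,s[k])
E
python3 - <<'E'
from h import *
go([416.9,-256.2,240],94.3)
E
```

```text
rot [-4.000e-04  1.400e-03 -5.309e-01] shift [-571.2  487.1    5.4]
```

>>> {"name": "drive_tool", "arguments": {"increments": "0 0 -0.53 -571 487 5 40;0 0 -0.53 -571 487 5 40;0 0 -0.53 -571 487 5 40;0 0 -0.53 -571 487 5 40;0 0 -0.53 -571 487 5 40;0 0 -0.53 -571 487 5 40;0 0 -0.53 -571 487 5 40;0 0 -0.53 -571 487 5 40", "force": 30}}

```text
clock: 1.1
eef_pos: [353.7, -10.0, 242.0]
eef_rot: [180.0, -0.0, 94.3]
contact_force: [0.9, 1.7, -0.3]
width: 40.0
```

Run:
```python
from h import *
st();go([416.9,-256.2,240],94.3)
```

```text
clock 1.1
q [ -1.624 -11.378 -20.48   80.856   0.01   -5.882]
tau [  8.341 -26.025  33.814   1.1    -0.105   1.463]
eef_pos [353.741  -9.979 242.05 ]
eef_rot [179.957  -0.006  94.258]
contact_force [ 0.855  1.699 -0.314]
moment [ 0.079 -0.083 -0.031]
width 39.96000386632743
rot [ 0.001 -0.    -0.001] shift [-250.2   44.7    2.1]
```

>>> {"name": "drive_tool", "arguments": {"increments": "0 0 0 -250 45 70 40;0 0 0 -250 45 70 40;0 0 0 -250 45 70 40;0 0 0 -250 45 70 40;0 0 0 -250 45 70 40;0 0 0 -250 45 70 40;0 0 0 -250 45 70 40"}}

```text
clock: 1.98
eef_pos: [417.1, -252.8, 172.5]
eef_rot: [180.0, -0.0, 94.3]
contact_force: [-0.4, 0.5, -0.8]
width: 39.9
```

Run:
```python
from h import *
c=cap('top');s=cap('side');st();go([416.9,-256.2,36],94.3)
a=c['pixels'][160:250,325:445,::-1];b=s['pixels'][235:365,250:380,::-1]
o=np.hstack([cv2.resize(a,(440,330),interpolation=2),cv2.resize(b,(330,330),interpolation=2)]);cv2.imwrite('pics/pre.png',o)
```

```text
clock 2.075
q [-31.205   3.744 -15.211  70.99    0.009 -35.562]
tau [ -0.3   -38.704  34.797  -0.011  -0.008   0.004]
eef_pos [ 417.33  -252.741  172.816]
eef_rot [179.95    0.024  94.357]
contact_force [-0.201  0.363 -0.154]
moment [-0.006 -0.029 -0.004]
width 39.68382391321995
rot [0.001 0.    0.001] shift [ -3.4  -0.8 136.8]
```

View pics/pre.png

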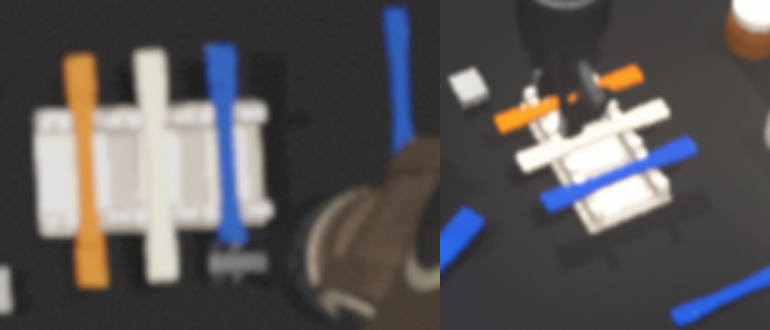

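>>> {"name": "drive_tool", "arguments": {"increments": "0 0 0 -3.4 -1 60 40;0 0 0 -3.4 -1 120 40;0 0 0 -3.4 -1 147 40;0 0 0 -3.4 -1 147 40;0 0 0 -3.4 -1 147 40"}}

```text
clock: 2.7
eef_pos: [417.6, -257.4, 26.8]
eef_rot: [179.9, 0.1, 94.3]
contact_force: [-0.0, 0.0, 0.5]
width: 39.9
```

Run:
```python
from h import *
c=cap('top');s=cap('side');st();go([416.9,-256.2,26],94.3)
a=c['pixels'][160:250,325:445,::-1];b=s['pixels'][235:365,250:380,::-1]
o=np.hstack([cv2.resize(a,(440,330),interpolation=2),cv2.resize(b,(330,330),interpolation=2)]);cv2.imwrite('pics/pre2.png',o)
```

```text
clock 2.8
q [-31.687   8.985 -28.518  52.293   0.001 -35.965]
tau [  0.081 -41.17   30.927   0.027   0.002   0.001]
eef_pos [ 417.878 -257.955   27.096]
eef_rot [179.835   0.119  94.277]
contact_force [-0.106 -0.272 -0.403]
moment [ 0.001  0.009 -0.019]
width 39.88997568507111
rot [ 0.003  0.002 -0.   ] shift [ 1.8 -0.8  1.1]
```

View pics/pre2.png

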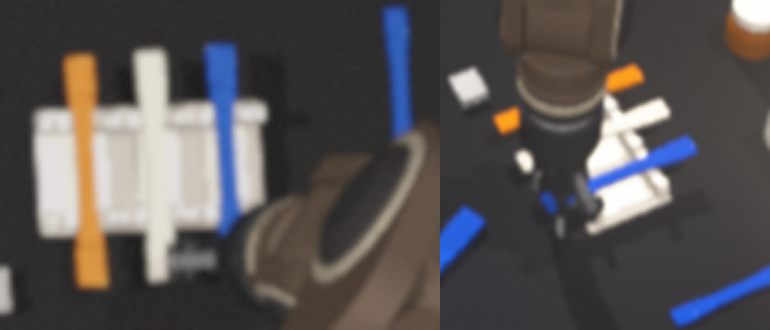

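>>> {"name": "drive_tool", "arguments": {"increments": "0 0 0 1.5 -0.5 1 40;0 0 0 1.5 -0.5 1 10;0 0 0 1.5 -0.5 1 10;0 0 0 1.5 -0.5 1 10;0 0 0 1.5 -0.5 1 10;0 0 0 1.5 -0.5 1 10;0 0 0 1.5 -0.5 1 10", "force": 30}}

```text
clock: 3.68
eef_pos: [416.1, -256.1, 24.2]
eef_rot: [180.0, 0.0, 94.3]
contact_force: [-0.4, -0.2, 4.0]
width: 18.5
```

Run:
```python
from h import *
st()
```

```text
clock 3.675
q [-31.613   9.019 -28.884  52.074   0.    -35.864]
tau [ -0.11  -39.544  29.861  -0.156  -0.121   0.015]
eef_pos [ 416.054 -256.083   24.213]
eef_rot [179.982   0.013  94.251]
contact_force [-0.434 -0.243  4.011]
moment [ 0.111 -0.024  0.054]
width 18.45777809417515
```

>>> {"name": "drive_tool", "arguments": {"increments": "0 0 0 0 0 -15 10;0 0 0 0 0 -70 10;0 0 0 0 0 -110 10;0 0 0 0 0 -110 10;0 0 0 0 0 -110 10"}}

```text
clock: 4.3
eef_pos: [415.6, -255.8, 133.8]
eef_rot: [-180.0, -0.0, 94.3]
contact_force: [0.7, 0.3, -0.4]
width: 18.7
```

Run:
```python
from h import *
c=cap('top','t3.png');s=cap('side','s3.png');st()
b=s['pixels'][200:365,230:395,::-1];cv2.imwrite('pics/l.png',cv2.resize(b,(560,560),interpolation=2))
```

```text
clock 4.4
q [-31.611   4.715 -19.264  66.163  -0.002 -35.862]
tau [ -0.001 -40.478  34.925  -0.011   0.01    0.   ]
eef_pos [ 415.093 -255.487  132.78 ]
eef_rot [-179.884   -0.082   94.251]
contact_force [ 0.265  0.001 -0.63 ]
moment [ 0.052 -0.018 -0.013]
width 18.202831304260048
```

View pics/l.png

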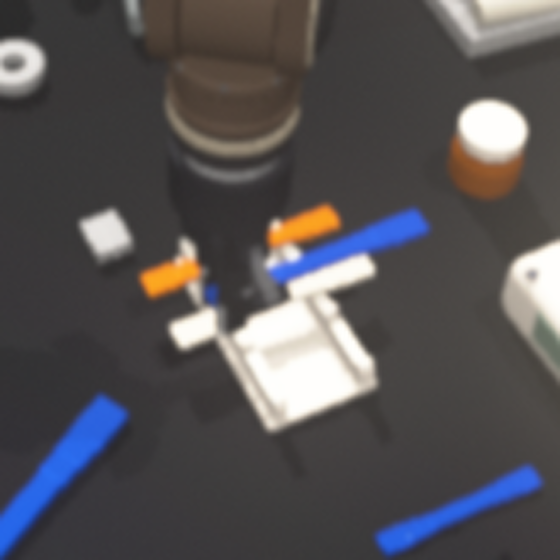

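View pics/t3.png

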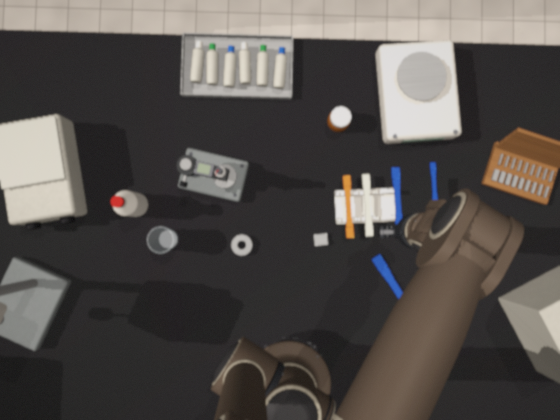

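```bash
cat >> h.py <<'E'
def blue(c,near,r=40):
    hsv=cv2.cvtColor(c['pixels'],cv2.COLOR_RGB2HSV)
    m=cv2.inRange(hsv,(108,120,60),(125,255,255));nn,l,s,ce=cv2.connectedComponentsWithStats(m)
    k=min((k for k in range(1,nn) if s[k,4]>25),key=lambda k:np.hypot(*(ce[k]-near)))
    return np.argwhere(l==k)[:,::-1].astype(float),ce[k]
E
python3 - <<'E'
from h import *
s=bot.state();th=np.radians(s['eef_rot'][2]-90)
d=np.array([np.cos(th),np.sin(th),0]);tip=s['eef_pos']+np.array([0,0,6.8+3])+d*(152.5-82.5+82.5+0-0)
print('expected far end (top face)',tip)
out=[]
for n in('top','side'):
    c=load(n);px=proj(c,s['eef_pos']+d*110+[0,0,9.8]);B,ce=blue(c,px)
    q0=proj(c,s['eef_pos']+d*60+[0,0,9.8]);q1=proj(c,tip);u=(q1-q0)/np.linalg.norm(q1-q0);a=(B-q0)@u
    k=a>a.max()-4; e=B[k].mean(0)+u*1.5;out.append((c,e));print(n,'pred',q1,'seen end',e,'angle seen',np.degrees(np.arctan2(*np.polyfit(a,(B-q0)@[-u[1],u[0]],1)[:1],1)))
print(tri(out[0][0],out[0][1],out[1][0],out[1][1]))
E
```

```text
expected far end (top face) [ 567.17334711 -244.18419162  142.57964252]
top pred [395.30891927 167.75645228] seen end [394.85490121 166.25952235] angle seen -0.6870241665910446
side pred [353.28452489 263.45971251] seen end [354.62891004 264.50188053] angle seen 0.5363058674918523
(array([ 571.47461008, -244.39220203,  137.13720292]), np.float64(0.16068046156015478))
```

Run:
```python
from h import *
c=load('top');print('beaker',onz(c,158,240,45),'bottle',onz(c,130,204,80))
ax=np.array([.191,.982]);A=np.array([546,179.5]);p=A-85*ax-71*np.array([.982,-.191]);print(p)
go([*p,150],79)
```

```text
beaker [374.48053404 349.67294858  45.        ] bottle [465.33400321 415.3448303   80.        ]
[460.043 109.591]
rot [-0.0022 -0.0011  0.2662] shift [360.8  71.9 -16.9]
```

>>> {"name": "drive_tool", "arguments": {"increments": "0 0 0.266 361 72 -17 10;0 0 0.266 361 72 -17 10;0 0 0.266 361 72 -17 10;0 0 0.266 361 72 -17 10;0 0 0.266 361 72 -17 10;0 0 0.266 361 72 -17 10;0 0 0.266 361 72 -17 10;0 0 0.266 361 72 -17 10"}}

```text
clock: 5.4
eef_pos: [460.1, 109.3, 149.9]
eef_rot: [-179.9, 0.1, 79.1]
contact_force: [0.8, 0.5, -1.0]
width: 18.0
```

Run:
```python
from h import *
c=cap('top');s=cap('side','s4.png');st()
go([460,109.6,100],79)
ss=bot.state();th=np.radians(ss['eef_rot'][2]-90)
d=np.array([np.cos(th),np.sin(th),0]);tip=ss['eef_pos']+np.array([0,0,9.8])+d*153.3
out=[]
for c in (c,s):
    px=proj(c,ss['eef_pos']+d*110+[0,0,9.8]);B,ce=blue(c,px)
    q0=proj(c,ss['eef_pos']+d*60+[0,0,9.8]);q1=proj(c,tip);u=(q1-q0)/np.linalg.norm(q1-q0);a=(B-q0)@u
    k=a>a.max()-4; e=B[k].mean(0)+u*1.5;out.append((c,e));print('pred',q1,'seen end',e,'angle',np.degrees(np.arctan(np.polyfit(a,(B-q0)@[-u[1],u[0]],1)[0])),len(B))
print(tip,tri(out[0][0],out[0][1],out[1][0],out[1][1]))
```

```text
clock 5.5
q [ 13.232   2.709 -19.173  68.214  -0.016  24.315]
tau [  0.822 -37.541  34.713  -0.022   0.017  -0.004]
eef_pos [460.421 108.187 150.33 ]
eef_rot [-179.919    0.054   78.917]
contact_force [ 0.485 -0.067  0.008]
moment [-0.024  0.014 -0.001]
width 18.118816029112075
rot [-0.001  0.001 -0.001] shift [ 1.4 -0.6 50.3]
pred [263.009 145.206] seen end [262.19 144.62] angle -6.896014422826195 167
pred [315.45  174.186] seen end [315.678 175.554] angle 0.718564679787127 265
[610.862  78.719 160.13 ] (array([613.319,  81.012, 152.687]), np.float64(0.4432505244914499))
```

View pics/s4.png

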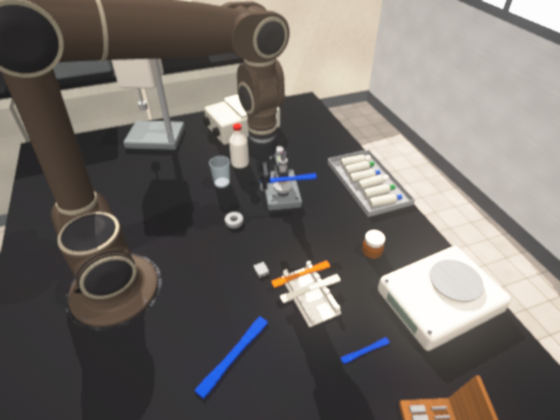

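Run:
```python
from h import *
def ends(c,lo,hi,near):
    hsv=cv2.cvtColor(c['pixels'],cv2.COLOR_RGB2HSV);m=cv2.inRange(hsv,lo,hi);n,l,s,ce=cv2.connectedComponentsWithStats(m)
    k=min((k for k in range(1,n) if s[k,4]>100),key=lambda k:np.hypot(*(ce[k]-near)))
    B=np.argwhere(l==k)[:,::-1].astype(float);v=np.linalg.svd(B-B.mean(0),full_matrices=False)[2][0];a=(B-B.mean(0))@v
    E=[B[a>a.max()-4].mean(0),B[a<a.min()+4].mean(0)];return E
c=load('top');s=load('side')
A=ends(c,(8,120,120),(22,255,255),(349,207));B=ends(s,(8,120,120),(22,255,255),(301,274))
print(A,B)
A=sorted(A,key=lambda p:onz(c,*p,34)[0]);B=sorted(B,key=lambda p:onz(s,*p,34)[0])
for p,q in zip(A,B):print(tri(c,p,s,q),onz(c,*p,34),onz(s,*q,34))
```

```text
[array([350.05714286, 236.14285714]), array([346.02777778, 176.69444444])] [array([273.38235294, 283.29411765]), array([327.17647059, 263.55882353])]
(array([ 396.52746371, -154.93264028,   31.21765819]), np.float64(0.10252057116966261)) [ 396.52366818 -154.46474993   34.        ] [ 395.91895375 -156.89816083   34.        ]
(array([ 555.6588236 , -141.93249305,   29.202221  ]), np.float64(1.7004509975714661)) [ 554.31918081 -140.90212612   34.        ] [ 554.49293849 -145.54964713   34.        ]
```

>>> {"name": "drive_tool", "arguments": {"increments": "0 0 0 1 0 50 10;0 0 0 1 0 85 10;0 0 0 1 0 85 10;0 0 0 20 0 85 10;0 0 0 41 0 85 10;0 0 0 41 0 85 10;0 0 0 41 0 85 10"}}

```text
clock: 6.38
eef_pos: [469.3, 149.8, 67.1]
eef_rot: [179.9, -0.0, 79.0]
contact_force: [-0.3, -0.2, 0.2]
width: 18.1
```

Run:
```python
from h import *
c=cap('top');s=cap('side');st()
go([467.7,148.9,63],79)
go([476.3,193.1,63],79)
a=c['pixels'][130:220,165:285,::-1];b=s['pixels'][130:220,240:330,::-1]
o=np.hstack([cv2.resize(a,(440,330),interpolation=2),cv2.resize(b,(330,330),interpolation=2)]);cv2.imwrite('pics/p5.png',o)
```

```text
clock 6.475
q [ 17.678   7.345 -25.007  57.608  -0.007  28.689]
tau [  0.202 -41.23   32.999  -0.034  -0.004  -0.   ]
eef_pos [468.936 149.419  66.621]
eef_rot [179.962  -0.013  78.989]
contact_force [ 0.392 -0.472 -0.363]
moment [ 0.044  0.003 -0.055]
width 18.495927163965508
rot [ 0.001 -0.    -0.   ] shift [-0.7 -1.1  3.6]
rot [ 0.001 -0.    -0.   ] shift [44.3 -1.1  3.6]
```

View pics/p5.png

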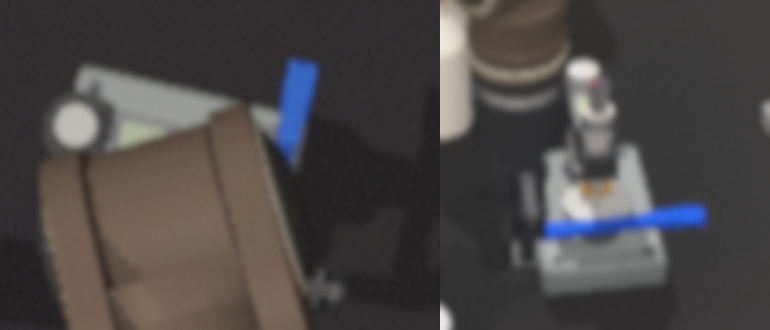

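>>> {"name": "drive_tool", "arguments": {"increments": "0 0 0 0 -1 3.5 10;0 0 0 0 -1 3.5 10;0 0 0 8 -1 3.5 10;0 0 0 16 -1 3.5 10;0 0 0 24 -1 3.5 10;0 0 0 32 -1 3.5 10;0 0 0 34 -1 3.5 10;0 0 0 34 -1 3.5 10"}}

```text
clock: 7.48
eef_pos: [474.2, 183.4, 62.5]
eef_rot: [-180.0, 0.0, 79.0]
contact_force: [0.7, 0.1, -0.7]
width: 18.1
```

Run:
```python
from h import *
c=cap('top');s=cap('side');st()
go([476.3,193.1,63],79)
b=s['pixels'][135:205,245:335,::-1]
cv2.imwrite('pics/p6.png',cv2.resize(b,(720,560),interpolation=2))
```

```text
clock 7.575
q [ 21.116   9.218 -23.356  57.441  -0.004  32.106]
tau [  0.151 -43.218  32.799  -0.028  -0.005   0.001]
eef_pos [474.132 183.085  62.478]
eef_rot [-179.989    0.011   79.01 ]
contact_force [-0.27  -0.246 -0.833]
moment [0.028 0.028 0.003]
width 18.268344180805816
rot [-0.  0.  0.] shift [10.2  0.2 -0.5]
```

View pics/p6.png

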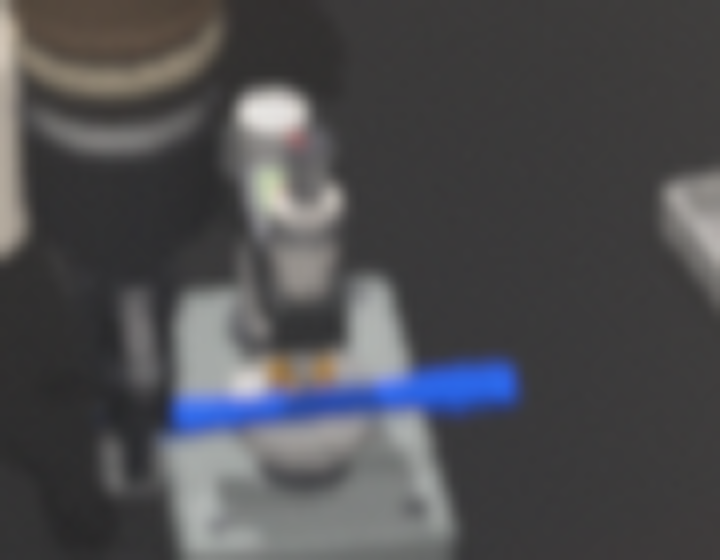

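Run:
```python
from h import *
s=load('side');t=load('top')
B,ce=blue(s,(295,184));P=np.array([onz(s,u,v,69)[:2] for u,v in B])
d=np.array([.982,-.191]);a=P@d
A=np.array([545.5,178.5])
e=np.array([.191,.982]);k=(a>a.max()-70)
print('far end rel spindle along',a.max()-A@d,a.min()-A@d)
rc=[];x=np.arange(a.min()+5,a.max()-5,6)
for q in x:
    w=P[(abs(a-q)<3)]@e; rc.append((w.min()+w.max())/2)
print(np.round(rc-A@e,1));print(np.degrees(np.polyfit(x,rc,1)[0]))
print(cv2.minAreaRect(P.astype(np.float32)))
```

```text
far end rel spindle along 85.83860177373225 -55.32192531255015
[-10.8 -11.5 -12.6 -13.3 -12.2 -12.9 -11.7 -10.  -11.1 -11.8 -12.8 -11.1
  -9.9 -10.7 -11.7 -10.  -11.2  -9.5 -10.2 -11.3 -12.  -10.9]
0.6621273974973881
((559.1542358398438, 167.76931762695312), (31.974409103393555, 140.03219604492188), 75.37457275390625)
```

>>> {"name": "drive_tool", "arguments": {"increments": "0 0 0 3 0 0 10;0 0 0 5 0 0 10;0 0 0 5.5 0 0 10;0 0 0 6 0 0 10;0 0 0 6 0 0 10"}}

```text
clock: 8.2
eef_pos: [475.4, 189.1, 62.5]
eef_rot: [-180.0, 0.0, 79.0]
contact_force: [0.2, 0.0, -0.5]
width: 18.1
```

Run:
```python
from h import *
st();go([476.3,193.1,63],79)
```

```text
clock 8.2
q [ 21.689   9.549 -22.949  57.507  -0.001  32.68 ]
tau [  0.026 -43.683  32.772  -0.02   -0.008   0.003]
eef_pos [475.367 189.059  62.538]
eef_rot [-179.996    0.004   79.009]
contact_force [ 0.155  0.03  -0.54 ]
moment [-0.045  0.038  0.039]
width 18.08759888699336
rot [-0.  0.  0.] shift [ 4.1  0.1 -0.5]
```

>>> {"name": "drive_tool", "arguments": {"increments": "0 0 0 1 0 0 10;0 0 0 1.5 0 0 10;0 0 0 2 0 0 10;0 0 0 2 0 0 10"}}

```text
clock: 8.7
eef_pos: [475.8, 191.1, 62.5]
eef_rot: [-180.0, 0.0, 79.0]
contact_force: [0.4, -0.4, -0.9]
width: 18.2
```

>>> {"name": "drive_tool", "arguments": {"increments": "0 0 0 0.5 0 0 10;0 0 0 1 0 0 10;0 0 0 1 0 0 10"}}

```text
clock: 9.07
eef_pos: [476.0, 192.1, 62.6]
eef_rot: [180.0, -0.0, 79.0]
contact_force: [0.2, -0.3, -0.7]
width: 18.5
```

Run:
```python
from h import *
st();go([476.3,193.1,63],79)
```

```text
clock 9.075
q [ 21.976   9.715 -22.746  57.537   0.001  32.961]
tau [  0.012 -43.889  32.774  -0.019  -0.008   0.003]
eef_pos [475.977 192.079  62.558]
eef_rot [179.998  -0.002  79.015]
contact_force [ 0.213 -0.298 -0.71 ]
moment [0.033 0.028 0.02 ]
width 18.467299732954665
rot [ 0. -0.  0.] shift [ 1.1  0.1 -0.4]
```

>>> {"name": "drive_tool", "arguments": {"increments": "0 0 0 0.5 0 0 10;0 0 0 1 0 0 10;0 0 0 1 0 0 10"}}

```text
clock: 9.45
eef_pos: [476.2, 193.1, 62.6]
eef_rot: [180.0, -0.0, 79.0]
contact_force: [0.0, -0.2, -0.2]
width: 18.7
```

Run:
```python
from h import *
st()
```

```text
clock 9.45
q [ 22.069   9.772 -22.677  57.55    0.     33.054]
tau [  0.013 -43.956  32.777  -0.019  -0.008   0.003]
eef_pos [476.17  193.057  62.552]
eef_rot [179.999  -0.     79.015]
contact_force [ 0.001 -0.205 -0.158]
moment [-0.034  0.045  0.043]
width 18.74797523672478
```

>>> {"name": "drive_tool", "arguments": {"increments": "0 0 0 0.5 0 0 10;0 0 0 0.5 0 0 10"}}

```text
clock: 9.7
eef_pos: [476.3, 193.5, 62.5]
eef_rot: [-180.0, -0.0, 79.0]
contact_force: [-0.4, -0.3, -0.1]
width: 18.0
```

Run:
```python
from h import *
st()
```

```text
clock 9.7
q [ 22.114   9.8   -22.645  57.556   0.001  33.101]
tau [  0.012 -43.988  32.774  -0.018  -0.008   0.003]
eef_pos [476.256 193.531  62.538]
eef_rot [-179.999   -0.001   79.013]
contact_force [-0.41  -0.343 -0.075]
moment [0.022 0.009 0.019]
width 18.033474178660196
```

>>> {"name": "drive_tool", "arguments": {"increments": "0 0 0 0.5 0 0 10;0 0 0 0.5 0 0 10"}}

```text
clock: 9.95
eef_pos: [476.3, 193.9, 62.5]
eef_rot: [-180.0, 0.0, 79.0]
contact_force: [-0.7, -0.4, -0.2]
width: 18.4
```

Run:
```python
from h import *
st()
```

```text
clock 9.95
q [ 22.157   9.829 -22.614  57.565  -0.006  33.15 ]
tau [  0.218 -44.02   32.897  -0.108   0.08   -0.03 ]
eef_pos [476.321 193.931  62.507]
eef_rot [-179.997    0.01    79.007]
contact_force [-0.73  -0.422 -0.19 ]
moment [-0.067  0.019 -0.019]
width 18.409220439382885
```

Contact with the stop is starting: joint 1 torque has risen by 0.2 N m. I'll push a little more, then lower.

>>> {"name": "drive_tool", "arguments": {"increments": "0 0 0 0.3 0 0 10;0 0 0 0.3 0 0.5 10;0 0 0 0.3 0 0.5 10"}}

```text
clock: 10.32
eef_pos: [476.4, 194.2, 62.0]
eef_rot: [-180.0, 0.0, 79.0]
contact_force: [-1.4, -1.7, -0.2]
width: 18.2
```

Run:
```python
from h import *
st()
```

```text
clock 10.325
q [ 22.182   9.864 -22.639  57.506  -0.01   33.179]
tau [  0.649 -43.761  33.009  -0.377   0.293  -0.114]
eef_pos [476.359 194.172  62.006]
eef_rot [-179.997    0.014   79.004]
contact_force [-1.422 -1.72  -0.204]
moment [-0.254  0.044 -0.081]
width 18.246275239362426
```

>>> {"name": "drive_tool", "arguments": {"increments": "0 0 0 0 0 0.5 10;0 0 0 0 0 0.5 10;0 0 0 0 0 0.5 10"}}

```text
clock: 10.7
eef_pos: [476.4, 194.2, 61.6]
eef_rot: [180.0, 0.0, 79.0]
contact_force: [-1.0, -1.9, -0.0]
width: 18.4
```

Run:
```python
from h import *
st()
```

```text
clock 10.7
q [ 22.184   9.884 -22.675  57.44   -0.005  33.177]
tau [  0.832 -43.726  32.969  -0.373   0.387  -0.138]
eef_pos [476.434 194.244  61.567]
eef_rot [179.996   0.003  79.007]
contact_force [-0.972 -1.909 -0.015]
moment [-0.318  0.027 -0.141]
width 18.37622180424121
```

>>> {"name": "drive_tool", "arguments": {"increments": "0 0 0 0 0 0.6 10;0 0 0 0 0 0.6 10;0 0 0 0 0 0.6 10"}}

```text
clock: 11.08
eef_pos: [476.5, 194.3, 61.0]
eef_rot: [180.0, 0.0, 79.0]
contact_force: [0.1, -2.6, 0.0]
width: 18.4
```

Run:
```python
from h import *
st()
```

```text
clock 11.075
q [ 22.184   9.912 -22.724  57.362  -0.006  33.177]
tau [  0.956 -43.739  32.881  -0.321   0.447  -0.149]
eef_pos [476.459 194.255  60.952]
eef_rot [179.995   0.004  79.008]
contact_force [ 0.137 -2.587  0.018]
moment [-0.326 -0.047 -0.141]
width 18.441454027424214
```

>>> {"name": "drive_tool", "arguments": {"increments": "0 0 0 0 0 0.6 10;0 0 0 0 0 0.6 10;0 0 0 0 0 0.6 10"}}

```text
clock: 11.45
eef_pos: [476.5, 194.3, 60.4]
eef_rot: [180.0, 0.0, 79.0]
contact_force: [-1.4, -1.6, 1.2]
width: 18.0
```

Run:
```python
from h import *
st()
```

```text
clock 11.45
q [ 22.186   9.934 -22.772  57.288  -0.005  33.176]
tau [  0.976 -43.404  32.675  -0.376   0.467  -0.153]
eef_pos [476.462 194.276  60.399]
eef_rot [179.992   0.001  79.01 ]
contact_force [-1.364 -1.622  1.242]
moment [-0.372  0.046 -0.151]
width 18.01403352129222
```

>>> {"name": "drive_tool", "arguments": {"increments": "0 0 0 0 0 0.5 10;0 0 0 0 0 1 10;0 0 0 0 0 1 10;0 0 0 0 0 1 10"}}

```text
clock: 11.95
eef_pos: [476.5, 194.3, 59.7]
eef_rot: [180.0, -0.0, 79.0]
contact_force: [-3.0, -2.4, 5.2]
width: 18.1
```

Run:
```python
from h import *
c=cap('top');s=cap('side');st()
b=s['pixels'][135:205,245:335,::-1]
cv2.imwrite('pics/p7.png',cv2.resize(b,(720,560),interpolation=2))
```

```text
clock 12.05
q [ 22.187   9.957 -22.846  57.178  -0.001  33.176]
tau [  0.807 -41.254  31.852  -1.047   0.449  -0.169]
eef_pos [476.454 194.311  59.644]
eef_rot [179.984  -0.01   79.011]
contact_force [-1.446 -2.065  6.164]
moment [-0.509  0.235 -0.126]
width 18.489329228846138
```

View pics/p7.png

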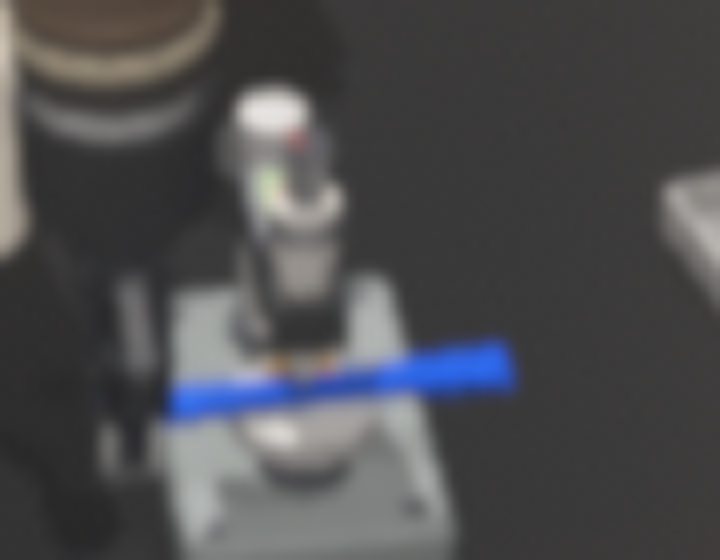

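>>> {"name": "drive_tool", "arguments": {"increments": "0 0 0 0 0 -0.5 10;0 0 0 0 0 -0.5 10;0 0 0 0 0 -0.5 24;0 0 0 0 0 -0.5 32;0 0 0 0 0 -0.5 32;0 0 0 0 0 -0.5 32"}}

```text
clock: 12.8
eef_pos: [476.4, 194.4, 59.7]
eef_rot: [-180.0, -0.0, 79.0]
contact_force: [0.5, -0.6, 0.3]
width: 32.0
```

Run:
```python
from h import *
s=cap('side');st()
b=s['pixels'][135:205,245:335,::-1]
cv2.imwrite('pics/p8.png',cv2.resize(b,(720,560),interpolation=2))
```

```text
clock 12.85
q [ 22.189   9.962 -22.82   57.22    0.007  33.171]
tau [  0.008 -43.918  32.544  -0.001   0.002  -0.   ]
eef_pos [476.388 194.342  59.788]
eef_rot [-179.994   -0.004   79.018]
contact_force [ 0.72  -0.402  0.298]
moment [ 0.024 -0.011 -0.032]
width 31.891940866466225
```

View pics/p8.png

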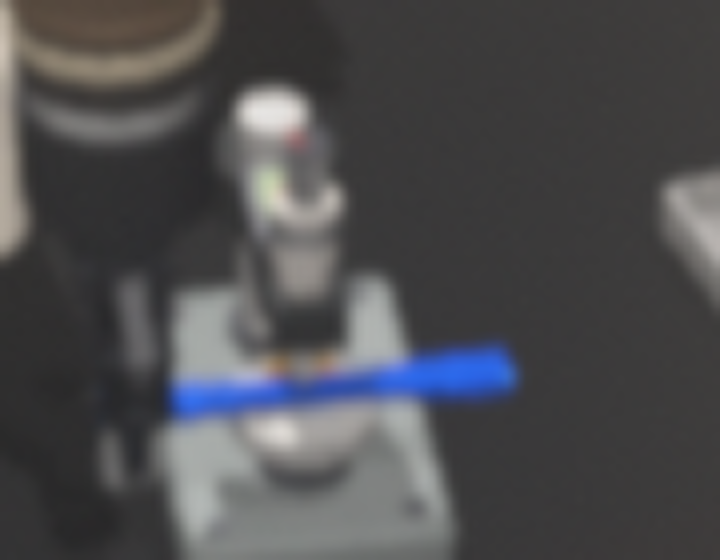

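>>> {"name": "drive_tool", "arguments": {"increments": "0 0 0 0 0 -10 32;0 0 0 0 0 -50 32;0 0 0 0 0 -110 36;0 0 0 -50 -50 -170 40;0 0 0 -100 -100 -200 40;0 0 0 -130 -150 -200 40;0 0 0 -130 -150 -200 40;0 0 0 -130 -150 -200 40"}}

```text
clock: 13.85
eef_pos: [303.1, 94.6, 261.7]
eef_rot: [179.8, -0.1, 79.0]
contact_force: [0.9, 0.3, -0.2]
width: 40.0
```

Run:
```python
from h import *
t=cap('top');s=cap('side');print(bot.state()['eef_pos'])
b=s['pixels'][135:205,245:335,::-1];a=t['pixels'][125:215,165:275,::-1]
cv2.imwrite('pics/p9.png',np.hstack([cv2.resize(a,(428,350),interpolation=2),cv2.resize(b,(372,350),interpolation=2)]))
d=np.array([.982,-.191]);e=np.array([.191,.982])
for c,n,A in((t,'top',np.array([546,180])),(s,'side',np.array([546,178.]))):
    B,ce=blue(c,proj(c,[546,175,70]));P=np.array([onz(c,u,v,69.5)[:2] for u,v in B])-A
    a=P@d;x=np.arange(a.min()+4,a.max()-3,6);lo=[];hi=[]
    for q in x:
        w=P[abs(a-q)<3]@e;lo.append(w.min());hi.append(w.max())
    print(n,ce,len(B),a.min(),a.max());print(x.round(0));print(np.round(lo,1));print(np.round(hi,1));m=(np.array(lo)+hi)/2
    print('slope deg rel 11 (mid)',np.degrees(np.polyfit(x,m,1)[0]),'rect',cv2.minAreaRect(P.astype(np.float32)))
```

```text
[304.8344606   95.39736147 260.56492916]
top [229.03296703 153.27472527] 182 20.061852668494105 85.74579248112758
[24. 30. 36. 42. 48. 54. 60. 66. 72. 78.]
[ -4.9  -6.3  -5.8  -6.6  -9.9 -11.3 -10.7 -12.1 -11.  -12.3]
[ 3.2  4.3  5.5  6.   8.3 10.  11.2 11.8 11.  12.1]
slope deg rel 11 (mid) 0.8912326208271778 rect ((51.75233459472656, -10.805688858032227), (24.3490047454834, 65.74304962158203), 80.4590072631836)
side [282.85892116 183.1659751 ] 241 -85.94695141889873 85.09954813635676
[-82. -76. -70. -64. -58. -52. -46. -40. -34. -28. -22. -16. -10.  -4.
   2.   8.  14.  20.  26.  32.  38.  44.  50.  56.  62.  68.  74.  80.]
[-13.5 -14.5 -15.5 -16.5 -12.7  -8.3  -9.3 -10.3 -11.4 -11.9  -8.5  -9.5
 -10.   -6.1  -7.1  -8.1  -9.1  -9.7 -11.2  -6.8 -13.2 -13.7 -14.7 -15.7
 -16.7 -17.8 -18.8 -14.4]
[11.5 15.5 15.  14.   8.   6.9  5.9  4.9  4.4  3.4  2.4  1.4  0.3 -0.7
 -1.7 -2.7  1.7  0.7 -0.3  3.7  2.6  7.1 11.1 10.1 14.6 13.6 12.6 11.5]
slope deg rel 11 (mid) -0.5892503641543814 rect ((-0.5547332763671875, -0.8823966979980469), (33.11628341674805, 170.99142456054688), 78.06661987304688)
```

View pics/p9.png

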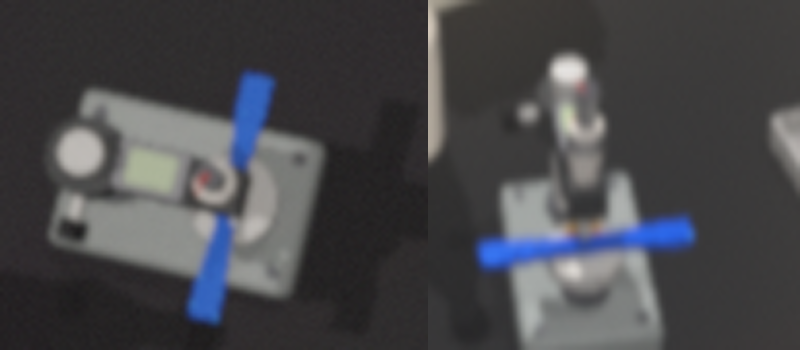

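Run:
```python
from h import *
t=load('top');s=load('side')
pt=(165+80/428*110,125+153/350*90);ps=(245+(568-428)/372*90,135+68/350*70)
print('cap',pt,ps,tri(t,pt,s,ps))
r=(165+213/428*110,125+181/350*90);print('ratch',onz(t,*r,188),onz(t,*r,176))
g=t['pixels'][160:185,208:236];print(cv2.cvtColor(g,cv2.COLOR_RGB2GRAY)[5:22])
st();go([546,180.3,225],79)
```

```text
cap (185.5607476635514, 164.34285714285716) (278.8709677419355, 148.6) (array([563.98760372, 265.80480482, 139.41103698]), np.float64(2.6780862677720276))
ratch [541.67080653 176.90821715 188.        ] [543.05490308 178.34549825 176.        ]
[[160 155 146 138 134 125 113 114 123 130 139 150 155 154 148 135 110  85
   79  79  88 107 120 121 122 122 122 123]
 [170 166 155 142 132 118  93  87  96 110 125 142 155 160 157 140 112  86
   78  79  96 120 133 132 128 123 122 121]
 [174 168 157 142 130 110  83  77  89 101 111 126 144 160 160 147 120  90
   73  77  99 129 142 143 137 129 124 122]
 [174 167 155 140 126 102  80  84  94 100 102 108 122 141 153 152 133  99
   73  72  95 128 146 148 145 136 128 123]
 [173 165 150 137 123  97  86  96 100 102  99 101 106 117 136 152 144 110
   75  68  85 120 143 149 151 144 134 125]
 [171 162 147 135 118  96 100 111 108 101 100  99  98 102 120 145 149 119
   81  65  74 109 139 149 152 148 139 128]
 [169 159 144 132 112  97 113 128 119 102 100  97  95  92 112 145 152 126
   85  63  68 105 138 150 152 151 145 131]
 [167 154 140 127 105  91 120 142 132 
[... 762 characters left out ...]
3 153 153 150 142]
 [142 141 139 137 131 125 120 122 130 130 119 101  83  73  70  73  74  70
   66  97 133 151 155 156 155 153 149 137]
 [142 143 143 142 140 138 137 147 158 160 153 133 106  81  74  79  93  91
   88 114 145 159 165 166 161 156 146 130]
 [143 143 144 144 142 141 146 159 170 173 170 155 126  95  85  97 116 122
  117 135 158 171 177 177 172 162 145 122]]
clock 13.95
q [ 17.374 -15.146 -20.929  84.081   0.004  28.375]
tau [ -0.127 -19.655  35.189   0.279  -0.005  -0.003]
eef_pos [304.834  95.397 260.565]
eef_rot [179.882  -0.068  78.999]
contact_force [-0.317 -0.309 -0.035]
moment [ 0.007 -0.05  -0.033]
width 39.96713335518464
rot [ 0.002 -0.001 -0.   ] shift [129.3 220.5  36.2]
```

Run:
```python
from h import *
t=load('top');print(onz(t,219.6,171.5,162),proj(t,[546,180.3,162]),proj(t,[546,180.3,64]))
```

```text
[544.76339469 180.3654536  162.        ] [219.6431224  170.98399757] [224.05289438 175.48660586]
```

>>> {"name": "drive_tool", "arguments": {"increments": "0 0 -0.18 129 220 36 40;0 0 -0.36 129 220 36 40;0 0 -0.54 129 220 36 40;0 0 -0.72 129 220 36 40;0 0 -0.9 129 220 36 40;0 0 -1.08 129 220 36 40;0 0 -1.26 129 220 36 40;0 0 -1.44 129 220 36 40"}}

```text
clock: 14.95
eef_pos: [545.9, 180.6, 222.2]
eef_rot: [-179.9, -0.1, 161.9]
contact_force: [-0.4, -0.1, -0.4]
width: 40.1
```

>>> {"name": "drive_tool", "arguments": {"increments": "0 0 -0.18 0 0 0 36;0 0 -0.36 0 0 0 36;0 0 -0.54 0 0 0 36;0 0 -0.72 0 0 0 36;0 0 -0.9 0 0 0 36;0 0 -1.08 0 0 0 36;0 0 -1.26 0 0 0 36;0 0 -1.44 0 0 0 36"}}

```text
clock: 15.95
eef_pos: [545.8, 180.6, 222.3]
eef_rot: [179.9, -0.1, -115.6]
contact_force: [-0.1, 0.2, -0.4]
width: 36.1
```

Run:
```python
from h import *
st();s=bot.state();go([546,180.3,200],s['eef_rot'][2])
```

```text
clock 15.95
q [  18.304   12.772    1.544   78.871    0.003 -136.083]
tau [  0.    -49.838  35.284   0.019   0.      1.505]
eef_pos [545.835 180.57  222.338]
eef_rot [ 179.926   -0.067 -115.613]
contact_force [-0.124  0.23  -0.444]
moment [-0.066 -0.023  0.024]
width 36.06959942391394
rot [ 0.001 -0.001 -0.   ] shift [ 0.1 -0.3 22.3]
```

>>> {"name": "drive_tool", "arguments": {"increments": "0 0 -0.15 0 0 0 36;0 0 -0.3 0 0 10 36;0 0 -0.42 0 0 25 36;0 0 -0.42 0 0 38 36;0 0 -0.42 0 0 43 36;0 0 -0.42 0 0 43 36;0 0 -0.42 0 0 43 36"}}

```text
clock: 16.82
eef_pos: [545.3, 180.1, 181.4]
eef_rot: [-180.0, 0.0, -91.9]
contact_force: [0.6, -0.4, 1.0]
width: 36.0
```

Run:
```python
from h import *
s=cap('side');st()
R=Ro.from_euler('xyz',bot.state()['eef_rot'],degrees=True)
b=s['pixels'][110:210,225:345,::-1];cv2.imwrite('pics/p10.png',cv2.resize(b,(720,600),interpolation=2))
go([545.5,180.3,178.5],bot.state()['eef_rot'][2])
```

```text
clock 16.875
q [  18.276   12.861   -3.468   73.615   -0.001 -159.786]
tau [  0.014 -49.386  34.919  -0.009   0.001   0.006]
eef_pos [545.253 180.062 181.453]
eef_rot [-179.947    0.018  -91.939]
contact_force [-0.073 -0.497 -0.643]
moment [0.006 0.039 0.068]
width 36.23690533005105
rot [-0.001  0.    -0.   ] shift [-0.2 -0.2  3. ]
```

View pics/p10.png

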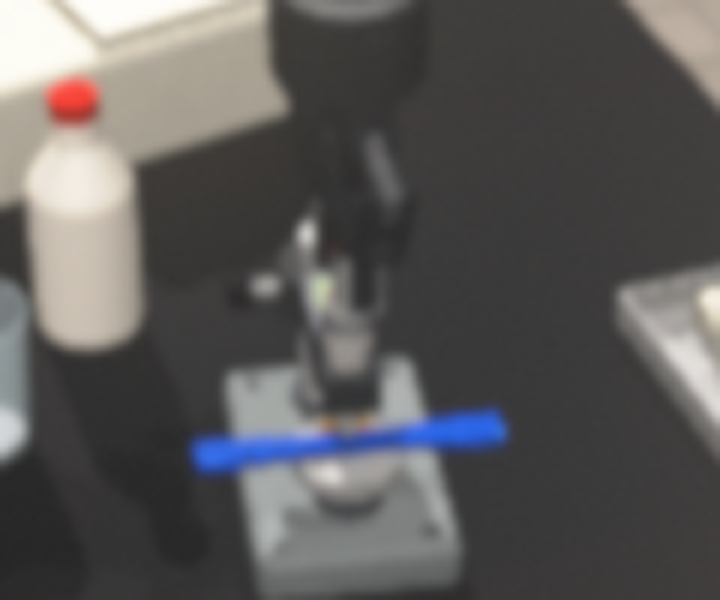

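>>> {"name": "drive_tool", "arguments": {"increments": "0 0 -0.15 0 0 1.2 36;0 0 -0.15 0 0 1.2 22;0 0 -0.15 0 0 1.2 10;0 0 -0.15 0 0 1.2 10;0 0 -0.15 0 0 1.2 10;0 0 -0.15 0 0 1.2 10;0 0 -0.15 0 0 1.2 10", "force": 20}}

```text
clock: 17.75
eef_pos: [545.1, 180.3, 180.2]
eef_rot: [-179.9, 0.0, -83.3]
contact_force: [-1.4, 3.0, 5.2]
width: 16.2
```

Run:
```python
from h import *
st();R=Ro.from_euler('xyz',bot.state()['eef_rot'],degrees=True);print('tool F',R.inv().apply(bot.state()['contact_force']))
```

```text
clock 17.75
q [  18.285   12.868   -3.619   73.455    0.031 -168.392]
tau [ -1.703 -46.641  32.753  -0.113  -0.881  -0.025]
eef_pos [545.112 180.276 180.175]
eef_rot [-179.95     0.042  -83.324]
contact_force [-1.42   2.983  5.16 ]
moment [ 0.594  0.304 -0.053]
width 16.189523441757895
tool F [-3.132  1.059 -5.158]
```

>>> {"name": "drive_tool", "arguments": {"increments": "0 0 0 -0.6 0 -0.5 10;0 0 0 -0.6 0 -0.5 10;0 0 0.1 -0.6 0 -0.5 10;0 0 0.2 -0.6 0 -0.5 10;0 0 0.3 -0.6 0 -0.5 10;0 0 0.4 -0.6 0 -0.5 10;0 0 0.5 -0.6 0 -0.5 10"}}

```text
clock: 18.62
eef_pos: [545.1, 180.9, 180.2]
eef_rot: [180.0, 0.1, -112.1]
contact_force: [1.0, 2.6, 3.5]
width: 15.9
```

Run:
```python
from h import *
st();R=Ro.from_euler('xyz',bot.state()['eef_rot'],degrees=True);print('tool F',R.inv().apply(bot.state()['contact_force']))
```

```text
clock 18.625
q [  18.341   12.906   -3.569   73.487    0.046 -139.513]
tau [ -1.77  -48.066  32.996   0.625  -0.874  -0.8  ]
eef_pos [545.109 180.945 180.202]
eef_rot [ 179.999    0.06  -112.146]
contact_force [1.005 2.607 3.451]
moment [ 0.676 -0.117  0.021]
width 15.90975947428661
tool F [-2.797  0.052 -3.448]
```

>>> {"name": "drive_tool", "arguments": {"increments": "0 0 0 -0.6 0 -0.5 10;0 0 0 -0.6 0 -0.5 10;0 0 0 -0.6 0 -0.5 10"}}

```text
clock: 19.0
eef_pos: [545.1, 181.0, 180.3]
eef_rot: [180.0, -0.0, -111.9]
contact_force: [1.6, 2.3, -1.2]
width: 15.6
```

```bash
cat >> h.py <<'E'
def f():
    s=bot.state();R=Ro.from_euler('xyz',s['eef_rot'],degrees=True);np.set_printoptions(suppress=True,precision=3)
    print('t',s['clock'],'q6',s['q'][5],'tau',s['tau'],'pos',s['eef_pos'],'yaw',s['eef_rot'][2],'\nM',s['moment'],'Fw',s['contact_force'],'Ft',R.inv().apply(s['contact_force']),'w',s['width'])
E
python3 - <<'E'
from h import *
s=cap('side');f()
b=s['pixels'][110:210,225:345,::-1];cv2.imwrite('pics/p11.png',cv2.resize(b,(720,600),interpolation=2))
E
```

```text
t 19.05 q6 -139.69521275369829 tau [ -0.881 -50.506  34.65    0.845  -0.453  -0.004] pos [545.079 181.024 180.274] yaw -111.9313017007345 
M [ 0.37  -0.311 -0.008] Fw [ 0.574  2.106 -2.121] Ft [-2.169  0.254  2.121] w 16.04718576624631
```

View pics/p11.png

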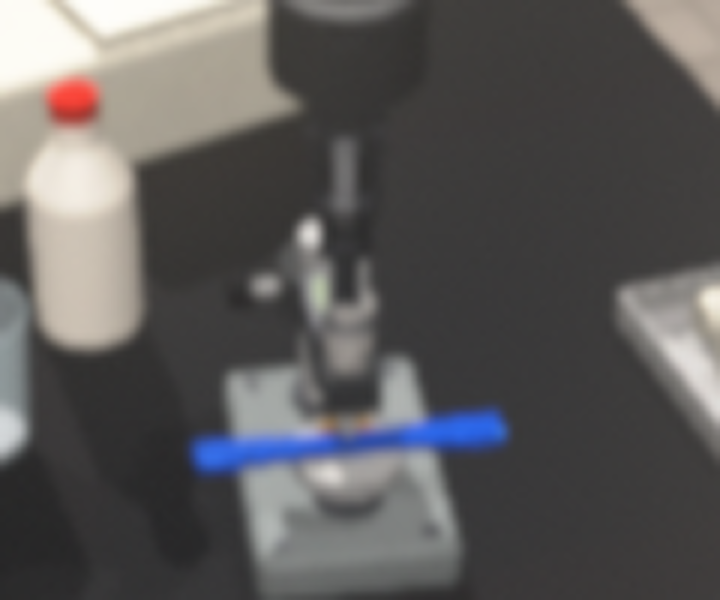

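>>> {"name": "drive_tool", "arguments": {"increments": "0 0 0.12 -0.5 0 0.2 10;0 0 0.24 -0.5 0 0.2 10;0 0 0.36 -0.5 0 0.2 10;0 0 0.48 -0.5 0 0.2 10;0 0 0.6 -0.5 0 0.2 10;0 0 0.6 -0.5 0 0.2 10;0 0 0.6 -0.5 0 0.2 10"}}

```text
clock: 19.92
eef_pos: [545.5, 181.7, 180.3]
eef_rot: [-180.0, 0.0, -146.2]
contact_force: [2.1, 2.7, -1.7]
width: 16.4
```

Run:
```python
from h import *
f()
```

```text
t 19.925 q6 -105.3603917450076 tau [ -1.046 -51.167  34.118   1.718  -0.535  -0.003] pos [545.506 181.657 180.29 ] yaw -146.22200330813192 
M [ 0.652 -0.638  0.003] Fw [ 2.077  2.71  -1.657] Ft [-3.233  1.098  1.658] w 16.38198415865762
```

>>> {"name": "drive_tool", "arguments": {"increments": "0 0 0.12 -0.8 0 0.2 10;0 0 0.24 -0.8 0 0.2 10;0 0 0.36 -0.8 0 0.2 10;0 0 0.48 -0.8 0 0.2 10;0 0 0.6 -0.8 0 0.2 10;0 0 0.6 -0.8 0 0.2 10;0 0 0.6 -0.8 0 0.2 10"}}

```text
clock: 20.8
eef_pos: [546.3, 182.0, 180.3]
eef_rot: [-180.0, 0.0, 179.4]
contact_force: [4.2, 1.0, -1.4]
width: 15.9
```

Run:
```python
from h import *
s=cap('side');f()
b=s['pixels'][110:210,225:345,::-1];cv2.imwrite('pics/p12.png',cv2.resize(b,(720,600),interpolation=2))
```

```text
t 20.85 q6 -70.95769892684088 tau [ -0.318 -51.055  33.467   2.138  -0.152  -0.008] pos [546.254 181.947 180.281] yaw 179.38915967193364 
M [ 0.412 -0.924  0.024] Fw [ 4.482  2.061 -2.065] Ft [-4.458  2.109  2.067] w 16.346470361401163
```

View pics/p12.png

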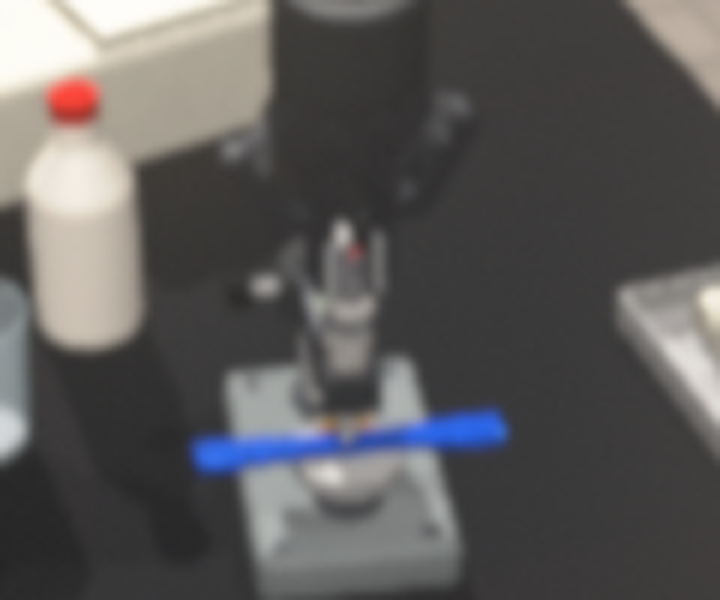

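>>> {"name": "drive_tool", "arguments": {"increments": "0 0 0.12 -1.2 0.3 0.2 10;0 0 0.24 -1.2 0.3 0.2 10;0 0 0.36 -1.2 0.3 0.2 10;0 0 0.36 -1.2 0.3 0.2 10;0 0 0.36 -1.2 0.3 0.2 10"}}

```text
clock: 21.48
eef_pos: [546.9, 182.0, 180.2]
eef_rot: [-180.0, -0.0, 158.8]
contact_force: [1.4, -0.6, 1.3]
width: 16.1
```

Run:
```python
from h import *
f()
```

```text
t 21.475 q6 -50.3708076148403 tau [  0.316 -49.06   33.754   0.444   0.153  -0.004] pos [546.926 181.976 180.2  ] yaw 158.78711602821787 
M [ 0.001 -0.232  0.042] Fw [ 1.364 -0.597  1.286] Ft [-1.487 -0.064 -1.286] w 16.070530241006875
```

>>> {"name": "drive_tool", "arguments": {"increments": "0 0 0.05 -0.3 0 0 10;0 0 0.1 -0.3 0 0 10;0 0 0.15 -0.3 0 0 10;0 0 0.2 -0.3 0 0 10"}}

```text
clock: 21.98
eef_pos: [547.2, 181.9, 180.3]
eef_rot: [-180.0, 0.0, 147.2]
contact_force: [1.0, -0.2, 1.5]
width: 16.0
```

Run:
```python
from h import *
f()
```

```text
t 21.975 q6 -38.81343551405298 tau [  0.396 -49.022  33.748   0.406   0.209  -0.386] pos [547.195 181.867 180.251] yaw 147.21314118475962 
M [-0.13  -0.245  0.068] Fw [ 0.987 -0.167  1.482] Ft [-0.92   0.393 -1.482] w 16.006212466825172
```

>>> {"name": "drive_tool", "arguments": {"increments": "0 0 0.05 -0.1 0 0 10;0 0 0.1 -0.1 0 0 10;0 0 0.15 -0.1 0 0 10;0 0 0.2 -0.1 0 0 10"}}

```text
clock: 22.48
eef_pos: [547.4, 181.7, 180.2]
eef_rot: [-180.0, 0.0, 135.8]
contact_force: [2.1, -1.6, 2.2]
width: 16.4
```

Run:
```python
from h import *
s=cap('side');f()
b=s['pixels'][140:180,265:305,::-1];cv2.imwrite('pics/p13.png',cv2.resize(b,(600,600),interpolation=2))
```

```text
t 22.525 q6 -27.27093631411185 tau [  0.757 -49.028  33.69    0.452   0.364   0.038] pos [547.396 181.74  180.218] yaw 135.6588054037659 
M [-0.151 -0.288  0.007] Fw [ 0.732 -1.251  0.983] Ft [-1.399 -0.384 -0.982] w 16.01628448926943
```

View pics/p13.png

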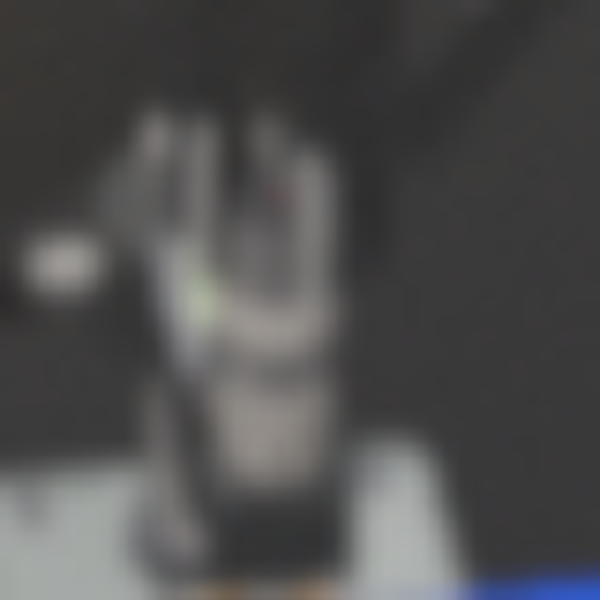

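>>> {"name": "drive_tool", "arguments": {"increments": "0 0 0.05 -0.1 0 0 10;0 0 0.1 -0.1 0 0 10;0 0 0.15 -0.1 0 0 10;0 0 0.2 -0.1 0 0 10"}}

```text
clock: 23.02
eef_pos: [547.6, 181.5, 180.2]
eef_rot: [-180.0, 0.1, 124.3]
contact_force: [2.3, -1.8, 2.4]
width: 15.8
```

Run:
```python
from h import *
f()
```

```text
t 23.025 q6 -15.931548772026009 tau [  1.113 -49.047  33.625   0.516   0.567  -0.385] pos [547.581 181.531 180.232] yaw 124.30433442089773 
M [-0.319 -0.325  0.021] Fw [ 2.332 -1.783  2.417] Ft [-2.789  0.92  -2.414] w 15.844941011956246
```

>>> {"name": "drive_tool", "arguments": {"increments": "0 0 0.05 -0.1 0 0 10;0 0 0.1 -0.1 0 0 10;0 0 0.15 -0.1 0 0 10;0 0 0.2 -0.1 0 0 10"}}

```text
clock: 23.52
eef_pos: [547.7, 181.3, 180.2]
eef_rot: [-180.0, 0.1, 112.8]
contact_force: [2.5, -2.0, 2.7]
width: 16.2
```

Run:
```python
from h import *
f()
```

```text
t 23.525 q6 -4.482798841737473 tau [  1.424 -49.07   33.61    0.542   0.726  -0.372] pos [547.709 181.324 180.22 ] yaw 112.84078794112843 
M [-0.385 -0.451  0.052] Fw [ 2.53  -2.047  2.679] Ft [-2.872  1.537 -2.675] w 16.15738197784389
```

>>> {"name": "drive_tool", "arguments": {"increments": "0 0 0.05 -0.1 0 0 10;0 0 0.1 -0.1 0 0 10;0 0 0.15 -0.1 0 0 10;0 0 0.2 -0.1 0 0 10"}}

```text
clock: 24.02
eef_pos: [547.8, 181.1, 180.2]
eef_rot: [180.0, 0.1, 101.4]
contact_force: [2.1, -2.3, 2.0]
width: 16.2
```

Run:
```python
from h import *
f()
```

```text
t 24.025 q6 6.965577721473687 tau [  1.739 -49.05   33.622   0.519   0.886  -0.361] pos [547.778 181.085 180.217] yaw 101.37653116565268 
M [-0.54  -0.415  0.069] Fw [ 2.086 -2.31   2.005] Ft [-2.68  1.59 -2.  ] w 16.236729707128745
```

>>> {"name": "drive_tool", "arguments": {"increments": "0 0 0.05 0 0 0 10;0 0 0.1 0 0 0 10;0 0 0.15 0 0 0 10;0 0 0.2 0 0 0 10"}}

```text
clock: 24.52
eef_pos: [547.8, 180.8, 180.2]
eef_rot: [180.0, 0.1, 89.9]
contact_force: [1.6, -3.6, 1.6]
width: 16.1
```

Run:
```python
from h import *
f()
```

```text
t 24.525 q6 18.42203896690891 tau [  2.216 -48.979  33.67    0.431   1.123  -0.361] pos [547.804 180.826 180.213] yaw 89.90926356067176 
M [-0.694 -0.388  0.027] Fw [ 1.621 -3.637  1.644] Ft [-3.638  1.628 -1.635] w 16.141515022486214
```

>>> {"name": "drive_tool", "arguments": {"increments": "0 0 0.05 0 0 0 10;0 0 0.1 0 0 0 10;0 0 0.15 0 0 0 10;0 0 0.2 0 0 0 10"}}

```text
clock: 25.02
eef_pos: [547.8, 180.6, 180.2]
eef_rot: [179.9, 0.1, 78.4]
contact_force: [2.3, -4.8, 2.1]
width: 16.0
```

Run:
```python
from h import *
f()
```

```text
t 25.025 q6 29.883334940936734 tau [  2.658 -48.85   33.756   0.274   1.342  -0.36 ] pos [547.782 180.623 180.235] yaw 78.44172759890999 
M [-0.863 -0.434  0.023] Fw [ 2.304 -4.778  2.066] Ft [-4.225  3.217 -2.052] w 15.976616201625458
```

>>> {"name": "drive_tool", "arguments": {"increments": "0 0 0 0 0 0 36;0 0 0 0 0 0 36;0 0 0 0 0 -20 36;0 0 0 0 0 -60 36;0 0 0 0 -60 -70 36;0 0 0 0 -120 -70 36;0 0 0 0 -170 -70 36;0 0 0 0 -170 -70 36"}}

```text
clock: 26.02
eef_pos: [378.3, 216.2, 250.6]
eef_rot: [-180.0, -0.0, 78.7]
contact_force: [0.6, 0.4, -0.5]
width: 36.2
```

Run:
```python
from h import *
np.savez('first.npz',0)
t=cap('top','t20.png');s=cap('side','s20.png');st()
t0=cv2.imread('pics/top0.png');s0=cv2.imread('pics/side0.png')
T=lambda i:cv2.resize(i[155:190,200:240],(400,350),interpolation=2)
S=lambda i:cv2.resize(i[140:180,265:305],(300,300),interpolation=2)
o=np.zeros((650,800,3),np.uint8)
o[:350,:400]=T(t0);o[:350,400:]=T(t['pixels'][:,:,::-1]);o[350:,50:350]=S(s0);o[350:,450:750]=S(s['pixels'][:,:,::-1])
cv2.imwrite('pics/cmp.png',cv2.resize(o,(738,600)))
```

```text
clock 26.125
q [ 29.583  -2.231 -11.555  80.622  -0.001  41.034]
tau [  0.622 -34.009  34.885   0.241   0.034   0.006]
eef_pos [380.977 216.264 250.31 ]
eef_rot [179.958  -0.035  78.549]
contact_force [ 0.534  0.937 -0.439]
moment [-0.016 -0.008 -0.001]
width 35.717734315689995
```

View pics/cmp.png

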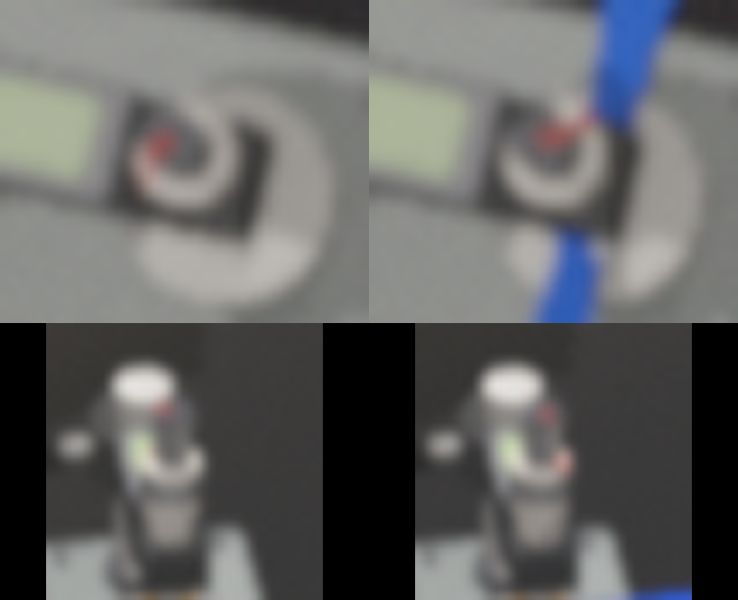

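Run:
```python
from h import *
t=load('top');im0=cv2.imread('pics/top0.png')[:,:,::-1].astype(float);im1=t['pixels'].astype(float)
for im in(im0,im1):
    r=im[:,:,0]-(im[:,:,1]+im[:,:,2])/2
    sub=r[160:180,208:230];ys,xs=np.where(sub>14)
    print(sorted([(int(x+208),int(y+160),int(sub[y,x])) for x,y in zip(xs,ys)]))
for A in([546,180.3],[547.3,181.5],[545,180]):print(A,proj(t,[*A,162]),proj(t,[*A,188]))
```

```text
[(215, 170, 18), (215, 171, 26), (215, 172, 27), (215, 173, 24), (215, 174, 23), (215, 175, 17), (216, 169, 19), (216, 170, 38), (216, 171, 44), (216, 172, 37), (216, 173, 29), (216, 174, 22), (216, 175, 15), (217, 169, 31), (217, 170, 51), (217, 171, 47), (217, 172, 29), (217, 173, 19), (217, 174, 14), (218, 169, 26), (218, 170, 38), (218, 171, 28)]
[(218, 169, 29), (218, 170, 29), (219, 168, 26), (219, 169, 46), (219, 170, 41), (219, 171, 17), (220, 168, 31), (220, 169, 52), (220, 170, 42), (220, 171, 17), (221, 167, 16), (221, 168, 33), (221, 169, 47), (221, 170, 33), (222, 167, 21), (222, 168, 35), (222, 169, 34), (222, 170, 18), (223, 167, 22), (223, 168, 33), (223, 169, 23), (224, 168, 15), (224, 169, 14)]
[546, 180.3] [219.6431224  170.98399757] [218.33982595 169.65326359]
[547.3, 181.5] [219.15537471 170.42791164] [217.84047541 169.08394271]
[545, 180] [219.75654255 171.40507094] [218.45590772 170.08435084]
```

Run:
```python
from h import *
go([547.2,181.4,215],78.5);go([547.2,181.4,180.3],78.5)
```

```text
rot [ 0.0007 -0.0006  0.0009] shift [ -1.2 169.8  35.4]
rot [ 0.0007 -0.0006  0.0009] shift [ -1.2 169.8  70.1]
```

>>> {"name": "drive_tool", "arguments": {"increments": "0 0 0 -1 60 0 36;0 0 0 -1 120 0 36;0 0 0 -1 170 20 36;0 0 0 -1 170 30 36;0 0 0 -1 170 30 36;0 0 0 -1 170 30 36"}}

```text
clock: 26.88
eef_pos: [547.1, 181.1, 220.7]
eef_rot: [180.0, -0.0, 78.5]
contact_force: [0.4, 0.2, 0.9]
width: 35.9
```

Run:
```python
from h import *
go([547.2,181.4,180.3],78.5);print(bot.state()['eef_pos'])
```

```text
rot [ 0.0004 -0.0003 -0.0006] shift [ 0.4  0.1 40.4]
[547.06041761 181.05703472 220.71427095]
```

>>> {"name": "drive_tool", "arguments": {"increments": "0 0 0 0.4 0 20 36;0 0 0 0.4 0 36 36;0 0 0 0.4 0 40 36;0 0 0 0.4 0 40 36;0 0 0 0.4 0 40 10;0 0 0 0.4 0 40 10;0 0 0 0.4 0 40 10;0 0 0 0.4 0 40 10", "force": 20}}

```text
clock: 27.88
eef_pos: [547.7, 180.7, 180.9]
eef_rot: [179.9, 0.0, 78.4]
contact_force: [-2.2, -4.5, 5.4]
width: 16.1
```

Run:
```python
from h import *
f()
```

```text
t 27.875 q6 29.880908303156147 tau [  2.182 -46.64   34.138  -1.508   1.095   0.006] pos [547.721 180.708 180.939] yaw 78.41161416745383 
M [-0.978  0.457 -0.006] Fw [-2.156 -4.526  5.44 ] Ft [-4.871 -1.196 -5.439] w 16.10666303627089
```

>>> {"name": "drive_tool", "arguments": {"increments": "0 0 0 -0.7 0 -0.5 10;0 0 0 -0.7 0 -0.5 10;0 0 0.05 -0.7 0 -0.5 10;0 0 0.1 -0.7 0 -0.5 10;0 0 0.15 -0.7 0 -0.5 10;0 0 0.2 -0.7 0 -0.5 10"}}

```text
clock: 28.62
eef_pos: [547.6, 180.4, 180.9]
eef_rot: [180.0, 0.0, 66.9]
contact_force: [-2.1, -3.4, 5.2]
width: 15.8
```

Run:
```python
from h import *
f()
```

```text
t 28.625 q6 41.37168628666966 tau [  1.76  -47.179  33.97   -0.986   0.905  -0.361] pos [547.615 180.421 180.941] yaw 66.88047787434935 
M [-0.79   0.196  0.039] Fw [-2.133 -3.378  5.196] Ft [-3.945 -0.631 -5.197] w 15.770151495895414
```

>>> {"name": "drive_tool", "arguments": {"increments": "0 0 0.05 0 0 0 10;0 0 0.1 0 0 0 10;0 0 0.15 0 0 0 10;0 0 0.2 0 0 0 10"}}

```text
clock: 29.12
eef_pos: [547.5, 180.2, 181.0]
eef_rot: [179.9, 0.0, 55.4]
contact_force: [-0.8, -3.5, 5.3]
width: 16.2
```

Run:
```python
from h import *
f()
```

```text
t 29.125 q6 52.8291416856273 tau [  2.021 -47.002  34.091  -1.207   1.04   -0.361] pos [547.534 180.25  180.958] yaw 55.4179193540838 
M [-0.952  0.298  0.071] Fw [-0.776 -3.5    5.323] Ft [-3.324  1.352 -5.321] w 16.22247415763535
```

>>> {"name": "drive_tool", "arguments": {"increments": "0 0 0.05 0 0 0 10;0 0 0.1 0 0 0 10;0 0 0.15 0 0 0 10;0 0 0.2 0 0 0 10"}}

```text
clock: 29.62
eef_pos: [547.4, 180.1, 180.9]
eef_rot: [179.9, 0.0, 44.0]
contact_force: [-2.5, -4.5, 5.7]
width: 15.9
```

Run:
```python
from h import *
f()
```

```text
t 29.625 q6 64.28756829073289 tau [  2.219 -46.798  34.231  -1.462   1.141  -0.36 ] pos [547.39  180.113 180.913] yaw 43.95770965287096 
M [-0.935  0.397  0.077] Fw [-2.539 -4.476  5.701] Ft [-4.937  1.466 -5.697] w 15.894488616906285
```

>>> {"name": "drive_tool", "arguments": {"increments": "0 0 0 0 0 0 10;0 0 0 0 0 0 36;0 0 0 0 0 0 36;0 0 0 0 0 0 36;0 0 0 0 0 -20 36;0 0 0 0 0 -50 36;0 0 0 0 0 -70 36;0 0 0 0 0 -70 36"}}

```text
clock: 30.62
eef_pos: [548.2, 181.0, 252.0]
eef_rot: [179.9, -0.2, 44.1]
contact_force: [-0.1, 0.7, 0.3]
width: 36.0
```

Run:
```python
from h import *
go([380,216,255],44)
```

```text
rot [ 0.0011 -0.0029  0.0012] shift [ -96.5 -142.1   -3.5]
```

>>> {"name": "drive_tool", "arguments": {"increments": "0 0 0 -40 -60 -5 36;0 0 0 -80 -115 -5 36;0 0 0 -97 -142 -5 36;0 0 0 -97 -142 -5 36;0 0 0 -97 -142 -5 36"}}

```text
clock: 31.25
eef_pos: [379.1, 215.3, 254.9]
eef_rot: [180.0, 0.0, 44.1]
contact_force: [-0.4, -0.8, 0.4]
width: 36.0
```

Run:
```python
from h import *
t=cap('top','t30.png');s=cap('side','s30.png');st()
T=lambda i:cv2.resize(i[140:205,195:265],(400,371),interpolation=2)
S=lambda i:cv2.resize(i[135:205,245:335],(400,311),interpolation=2)
o=np.zeros((371,800,3),np.uint8);o[:,:400]=T(t['pixels'][:,:,::-1]);o[:311,400:]=S(s['pixels'][:,:,::-1]);cv2.imwrite('pics/fin.png',o)
im=t['pixels'].astype(float);r=im[:,:,0]-(im[:,:,1]+im[:,:,2])/2
sub=r[160:180,208:230];ys,xs=np.where(sub>14);print(sorted([(int(x+208),int(y+160),int(sub[y,x])) for x,y in zip(xs,ys)]))
d=np.array([.982,-.191]);e=np.array([.191,.982])
for c,A in((t,np.array([546,180])),(s,np.array([546,178.]))):
    B,ce=blue(c,proj(c,[546,175,70]));P=np.array([onz(c,u,v,69.5)[:2] for u,v in B])-A
    a=P@d;b=P@e;print(ce,len(B),a.min(),a.max(),b.min(),b.max(),cv2.minAreaRect(P.astype(np.float32)))
```

```text
clock 31.35
q [ 29.54   -2.327 -11.072  81.293  -0.007  75.517]
tau [  0.333 -33.287  35.17    0.042   0.01   -0.002]
eef_pos [379.716 215.138 254.905]
eef_rot [-179.998    0.038   44.022]
contact_force [-0.924 -0.591 -0.264]
moment [ 0.009 -0.028  0.058]
width 35.828929746156426
[(218, 169, 23), (218, 170, 30), (218, 171, 17), (219, 169, 37), (219, 170, 52), (219, 171, 40), (219, 172, 15), (220, 169, 34), (220, 170, 57), (220, 171, 53), (220, 172, 24), (221, 168, 15), (221, 169, 25), (221, 170, 46), (221, 171, 49), (221, 172, 23), (222, 167, 18), (222, 168, 28), (222, 169, 28), (222, 170, 23), (222, 171, 21), (223, 167, 22), (223, 168, 32), (223, 169, 23), (224, 168, 15)]
[229.077 153.377] 183 20.061852668494105 85.74579248112758 -12.337043330279428 11.75636016977131 ((51.963661193847656, -10.005975723266602), (23.84537696838379, 65.54601287841797), 77.69622802734375)
[282.763 183.178] 241 -85.94695141889873 85.09954813635676 -18.7688899453237 16.006625891665855 ((-0.602630615234375, -1.1090202331542969), (32.65302276611328, 170.99142456054688), 78.06661987304688)
```

View pics/fin.png

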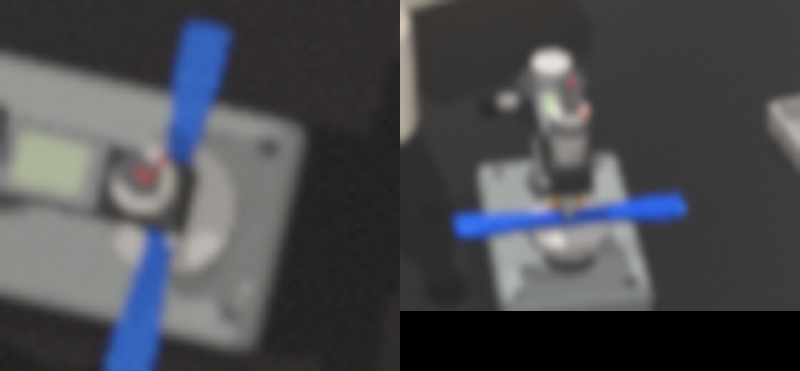

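Run:
```python
from cell import bot
print(bot.job_done())
```

```text
the job is handed in; nothing more can be done
None
```

The blue bar is on the micrometer table, clamped by the ratchet, and I handed the job in at about 31 s of the 72 s allowed. The hand-in gave no verdict, so this rests on my own measurements.

**Bar placement:** I took the middle-sized blue bar from the rack by its near tab and slid it onto the table from the front. It met the back stop with about 2–3 N, was lowered until the table carried it, and was let go. Last pictures:
- It had not visibly moved since I let go of it.
- Its middle is within about 1 mm of the spindle axis.
- It is square to the stand within about 1°.

How flush it sits against the stop comes from the contact force while pushing; the pictures are too coarse to show it to 1.5 mm.

**Ratchet:** I turned only the ratchet, clockwise, in two grips.
- **Torque:** the wrist joint's torque rose by about 0.025 N m and then stayed level, so the ratchet was slipping. I stopped about 57–64° after that (roughly 1.0–1.1 rad).
- **Marks:** over the second grip the thimble's mark stayed put while the ratchet's moved on, so the spindle is clamped. The marks put the slip at about 53°, give or take 15°.

**Disagreements:**
- The side camera placed things up to about 5 mm off the top camera in y, so I found the back stop and trimmed the ratchet grip by feel.
- After the first grip the marks suggested about 15° of slip (give or take 20°), where the torque suggested about 25–30°.
- The grip on the ratchet was slightly off-centre, with 3–6 N of steady force on the tool.

The clamping force itself I could not measure. The gripper is open and clear of everything, and I saw none of the other things move.

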